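# Hang washed tube carriers to dry and pile their glass plates

## Task

The tube carriers are back from the wash, stacked with glass plates under and between them, and one may be standing on the bench. Hang every carrier by its slot on a pin of the drying rack, one to a pin, by sliding it on sideways so that it hangs free, and put all the glass plates in one neat flat pile, lengthwise on the white block with the yellow band. Leave the bottles, the beaker and the jar where they stand.

Things in the scene. Friction and masses are not known exactly. Their poses are not given: they have to be found in the camera images.
- carrier_a0: tube carrier, upright, 240 g, 78 tall; origin: centre of its underside. Steel foot 36 (x) by 52 (y), 12 high; white neck 20 (x) by 40 (y) up to z 72; blue cap 36 (x) by 48 (y), z 72 to 78. Grip the flat neck sides (40 apart along y, z 42 to 72) under the cap. Amber tubes on the neck's x faces reach x +-18. All carriers are alike; slot: see carrier_b0 (lower in first stack).
- carrier_a1: tube carrier exactly like carrier_a0 and carrier_b0 (top one of the first stack; may be absent).
- carrier_b0: tube carrier like carrier_a0. Slot of all carriers: right through the neck along x, open to the carrier's own +y side, z 12 to 30, from y +20 in to y -8. At y 0 its roof rises to a V seat, 16 wide, apex z 38; the lip beside it is at z 30. Slide on sideways with the pin at z 21, then lower 11 so that the pin lies in the V: it hangs with the pin axis at x 0, y 0, z 32 (lower in second stack).
- carrier_b1: tube carrier exactly like carrier_a0 and carrier_b0 (top one of the second stack; may be absent).
- carrier_c: tube carrier exactly like carrier_a0 and carrier_b0 (stands by itself on the bench; may be absent).
- plate_a0: rigid green glass plate 60 (x) by 100 (y) by 6 thick, 90 g, lying flat; origin: centre of its underside; lies on the blue block, under the lower carrier, of the first stack.
- plate_a1: rigid green glass plate 60 (x) by 100 (y) by 6 thick, 90 g, lying flat; origin: centre of its underside; lies on the lower carrier's cap (under the top carrier, if there is one) in the first stack.
- plate_b0: rigid green glass plate 60 (x) by 100 (y) by 6 thick, 90 g, lying flat; origin: centre of its underside; lies on the blue block, under the lower carrier, of the second stack.
- plate_b1: rigid green glass plate 60 (x) by 100 (y) by 6 thick, 90 g, lying flat; origin: centre of its underside; lies on the lower carrier's cap (under the top carrier, if there is one) in the second stack.
- stack_a: fixed blue block 40 (x) by 80 (y) by 18 high that carries the first stack; origin: centre of its underside.
- stack_b: fixed blue block 40 (x) by 80 (y) by 18 high that carries the second stack; origin: centre of its underside.
- pile: fixed white block with a yellow band, 40 (x) by 80 (y) by 18 high (band 44 by 84), empty at first: the pile of glass plates belongs here, plate length along its y. Origin: centre of its underside.
- rack: fixed drying rack; origin: on the bench under the middle of the row of pins. Base sheet 130 (x) by 470 (y) by 6, ends 12 high; beam 16 by 16 along y, x +23 to +39, centred at height 130, on two posts behind it at y +-215; four steel pins 8 thick, 108 apart, stick out of the beam towards -x. Nothing stands above z 140.
- pin0 (a point): pin 0 of the rack: the point on its axis midway between the beam face and the red head; axes as the rack's (pin along x). y -162 on the rack, height 130; 46 free length (x -23 to +23 from here), then a red head 20 across and 4 thick that does not pass the slot.
- pin1 (a point): pin 1 of the rack: the point on its axis midway between the beam face and the red head; axes as the rack's (pin along x). y -54 on the rack, height 130; 46 free length (x -23 to +23 from here), then a red head 20 across and 4 thick that does not pass the slot.
- pin2 (a point): pin 2 of the rack: the point on its axis midway between the beam face and the red head; axes as the rack's (pin along x). y 54 on the rack, height 130; 46 free length (x -23 to +23 from here), then a red head 20 across and 4 thick that does not pass the slot.
- pin3 (a point): pin 3 of the rack: the point on its axis midway between the beam face and the red head; axes as the rack's (pin along x). y 162 on the rack, height 130; 46 free length (x -23 to +23 from here), then a red head 20 across and 4 thick that does not pass the slot.
- vial_0: small glass bottle with red label and white cap, 36 across, 65 tall, bystander; origin: centre of its underside.
- vial_1: small glass bottle with red label and white cap, 36 across, 65 tall, bystander; origin: centre of its underside.
- vial_2: small glass bottle with red label and white cap, 36 across, 65 tall, bystander; origin: centre of its underside.
- beaker: clear beaker 64 across, 80 tall, bystander; origin: centre of its underside.
- jar: white jar with blue lid, 60 across, 70 tall, bystander; origin: centre of its underside.
Not all that is in view belongs to the job. What is shaped like the plate_b1 but black or orange is not meant.

How it is judged:
By the outcome, as a careful person would: the job done as asked, in the order asked, and still so for the second after the job is handed in, with the robot touching nothing.
Of carrier_a1, carrier_b1, carrier_c only 1 to 2 are there at a start; the rules pass over those that are not, and their reading is None.
At some moment in a run one of carrier_c may be knocked a few centimetres aside while the robot is not near it.
Once in a run the grip may slacken for a moment while it holds something.
It also fails if it takes over 208 s, if anything falls off the work surface, if the arm or the gripper's body presses on something with over 40 N, if the wrist force passes 120 N, or if a joint passes its speed limit or range.

## Robot

A 7-joint arm with a two-finger parallel gripper is mounted at the origin on the work surface. World frame = base frame: x ahead of the robot, y to its left, z up, the work surface at z = 0. Lengths are in m, angles in rad, forces in N, time in s.
With the tool pointing down it reaches from about 0.4 to 0.85 m from the base axis. Payload 4.5 kg.
Tool frame: the origin (TCP) lies at the very end of the fingers, on their centre line; the grasp point (between the pads) lies 19 mm behind it; z points along the fingers, y is the line along which they close (so a half turn about z gives the same grasp; the last joint's range is limited). The gripper opens to 88 mm and grips with 3 to 60 N. Pads are 18 mm wide; open, the fingers measure 123 mm over their backs; the gripper's body (75 mm by 187 mm) begins 45 mm behind the grasp point.
Start: joints at [1.271, 0.689, -0.195, 1.565, 0.157, 0.902, -0.215], TCP at [0.205, -0.591, 0.239] pointing down, gripper open.
Joint ranges: [-3.01, 3.01], [-0.46, 2.08], [-1.47, 1.51], [0.13, 2.56], [-1, 4.14], [0.04, 2.09], [-2.66, 2.66]. Speed limits (rad/s): [2.57, 2.57, 3.14, 3.14, 3.14, 3.14, 3.14].

## Interface

Orientations are given as a unit quaternion [x, y, z, w].
In Python, from plant import r, eyes, nets gives the robot as it stands.
- The arm moves only by the shell command python3 -m pendant 'ROWS' [FORCE]. ROWS is JSON, a list of rows, each an object of numbers: "claw": the opening, from 0 (shut) to 1 (fully open); "dx", "dy", "dz": the shift along the world's x, y, z in mm; "twist": the turn about the world's z in rad. In form: [{"claw": .., "dx": .., "dy": .., "dz": .., "twist": ..}, ...]. A call has 1 to 8 rows; each row is the pose to reach, as a shift and turn from the pose commanded when the call began; what a row does not reach only later rows make up. A row lasts 1/10 s, in which the tool goes at most 50 mm and 8.59 degrees, less where a joint would pass 70% of its speed; a pose out of reach is approached as far as the arm can. A call with a gripper value outside its range is refused whole. The fingers move at their own pace and stop on an object; FORCE is the grip in N (left out, the last holds). Time passes only in rows, so rows that repeat a pose let the fingers close. It gives the time, the measured TCP pose, the force, the opening and the grip force at its end, in the units of the state.
- r.get_state(): the state, without advancing time (a new reading comes with each control period).
- eyes.snapshot(name): name is "side" or "top" or "wrist"; returns (picture, depth): 420x560x3 uint8, blue, green, red; 420x560 float32, m along the optical axis (not along the pixel's ray), 0 where there is no reading.
- eyes.camera_info(name): a dict with "K" (3x3 intrinsics, pixels), "D" ([k1, k2, p1, p2, k3] as OpenCV has them; the pictures are not rectified), "world_to_cam" (4x4, takes a point from world to camera coordinates); the wrist camera has in their place "T_tool_cam" (4x4, takes a point from camera to tool coordinates, whose origin is the TCP and whose axes are the flange's). Camera axes: x right, y down, z forward; pixel columns grow to the right and rows downward; lengths in m; the calibration is good to about 2 mm. A picture is of the moment at which its call begins: read the wrist's pose just before it. camera_info takes no time and is no camera call.
- r.finish_job(): hands the job in; it is judged then, once.
Trained networks look in the newest picture that a camera, given by its name, has taken for a name from the list of things; names that differ only in an ending like _2 or _b are one class to them, and where a whole thing is asked for, a point or a joint stands for the part that bears it (a point fixed in the world has none). Each returns a list of dicts, best first, with "confidence" (0 to 1); they miss things now and then, are a little off and sometimes report something else, mostly with a low value. They report only what shows in the picture. A call takes as long as a camera call. They do not tell look-alikes from the thing itself.
- nets.spot_in(camera, query): "box" ([left, top, width, height] as shares, 0 to 1, of the picture: columns of its width, rows of its height, round what is visible of it).
- nets.place_of(camera, query): "position" ([column, row] as shares, 0 to 1, of the picture: columns of its width, rows of its height: a listed point, or the origin of a listed thing).
The state is a dict: "clock": time; "q": joint angles; "qd": joint speeds; "joint_torque": joint torques, N m; "tool_pos": TCP position; "eef_rot": TCP orientation; "contact_force": force on the tool from outside, world axes, zero at the start; "moment": the same for the moment, N m; "opening": opening from 0.0 (shut) to 1.0 (fully open); "finger_force": force on a finger pad.
Only numpy, scipy, OpenCV 4.12 (cv2) and the standard library are available. Lean on these libraries where they do the work, as an engineer would, in place of code of your own. Each camera call takes 0.05 s, during which the arm holds its last target. There are 200 camera calls.

## Working session

There is one attempt and no reset: what is moved stays moved. The work goes in short steps, Python scripts to look and compute and a shell command to move; the robot and the scene stay as the last step left them, time stands still between calls to the robot, and variables do not carry over. Pictures are saved under pics/ and viewed, at most 14 in all, crops included, and the job is handed in when it is done.

```bash
ls; mkdir -p pics
cat > h.py <<'E'
import numpy as np, cv2
from plant import r, eyes, nets
from scipy.spatial.transform import Rotation as R
def cam(name):
    i=eyes.camera_info(name); K=np.array(i["K"]);D=np.array(i["D"])
    if name=="wrist":
        s=r.get_state();T=np.eye(4);T[:3,:3]=R.from_quat(s["eef_rot"]).as_matrix();T[:3,3]=s["tool_pos"]
        return K,D,T@np.array(i["T_tool_cam"])
    return K,D,np.linalg.inv(np.array(i["world_to_cam"]))
def snap(name):
    c=cam(name); im,d=eyes.snapshot(name); return im,d,c
def cloud(d,c):
    K,D,T=c; h,w=d.shape
    uv=np.stack(np.meshgrid(np.arange(w),np.arange(h)),-1).reshape(-1,1,2).astype(float)
    n=cv2.undistortPoints(uv,K,D).reshape(-1,2)
    p=np.c_[n,np.ones(len(n))]*d.reshape(-1,1)
    return (p@T[:3,:3].T+T[:3,3]).reshape(h,w,3)
E
python3 - <<'E'
from h import *
for n in("top","side"):
    im,d,c=snap(n); cv2.imwrite(f"pics/{n}0.png",im); np.savez(f"{n}0.npz",im=im,d=d,T=c[2])
    print(n,c[2].round(3).tolist(),c[0].round(0).tolist())
    P=cloud(d,c)
    for q in("carrier_a0","plate_a0","stack_a","pile","rack","pin0","vial_0","beaker","jar"):
        for o in nets.place_of(n,q):
            u,v=o["position"]; u=int(u*560);v=int(v*420); print(q,u,v,round(o["confidence"],2),P[min(v,419),min(u,559)].round(3))
print(r.get_state())
E
```

```text
pics
top [[0.024, -0.993, 0.115, 0.365], [-1.0, -0.026, -0.012, -0.037], [0.015, -0.114, -0.993, 1.378], [0.0, 0.0, 0.0, 1.0]] [[436.0, 0.0, 281.0], [0.0, 436.0, 213.0], [0.0, 0.0, 1.0]]
plate_a0 221 227 0.73 [0.464 0.123 0.106]
plate_a0 224 227 0.54 [0.465 0.115 0.103]
stack_a 318 167 0.43 [ 0.673 -0.168  0.008]
pile 169 263 0.94 [0.354 0.293 0.018]
rack 266 174 0.71 [ 0.646 -0.002  0.006]
pin0 316 165 0.89 [ 0.68  -0.162  0.007]
pin0 243 163 0.82 [0.68  0.073 0.006]
pin0 280 165 0.75 [ 0.676 -0.046  0.007]
pin0 210 164 0.72 [0.646 0.159 0.133]
pin0 362 268 0.66 [ 0.354 -0.292  0.107]
pin0 372 264 0.29 [ 0.367 -0.322  0.103]
vial_0 383 220 0.57 [ 0.503 -0.37   0.044]
vial_0 151 221 0.49 [0.482 0.351 0.036]
vial_0 143 194 0.48 [0.569 0.386 0.024]
beaker 402 191 0.84 [ 0.594 -0.427  0.059]
jar 235 130 0.63 [0.771 0.098 0.064]
side [[-0.701, -0.498, 0.51, -0.276], [-0.713, 0.497, -0.495, 0.688], [-0.007, -0.711, -0.703, 1.149], [0.0, 0.0, 0.0, 1.0]] [[511.0, 0.0, 285.0], [0.0, 511.0, 217.0], [0.0, 0.0, 1.0]]
carrier_a0 244 268 0.62 [0.45  0.14  0.061]
carrier_a0 247 183 0.59 [ 0.644 -0
[... 661 characters left out ...]
 1.0, 'q': array([ 1.2707757 ,  0.68910256, -0.19460955,  1.56526849,  0.15730724,
        0.90249775, -0.21510613]), 'qd': array([-0.00119257, -0.00014586,  0.00050045,  0.00075749, -0.00087195,
       -0.00204939, -0.0001527 ]), 'joint_torque': array([-1.70784040e-05, -5.27508974e+01, -1.26702569e+00, -1.53746367e+01,
       -5.19280799e-02, -6.98481344e-04, -2.22150754e-05]), 'tool_pos': array([ 0.20482618, -0.59052677,  0.23874978]), 'eef_rot': array([9.86100769e-01, 1.66148340e-01, 1.70061233e-05, 5.17745376e-05]), 'contact_force': array([ 0.37845302,  0.05889864, -0.85428466]), 'moment': array([-0.02950508, -0.04095527, -0.03066524]), 'finger_force': 0.0, 'opening': 0.9997855398838991}
```

View pics/top0.png

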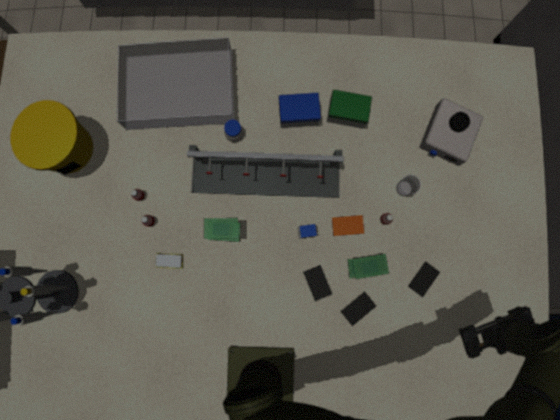

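View pics/side0.png

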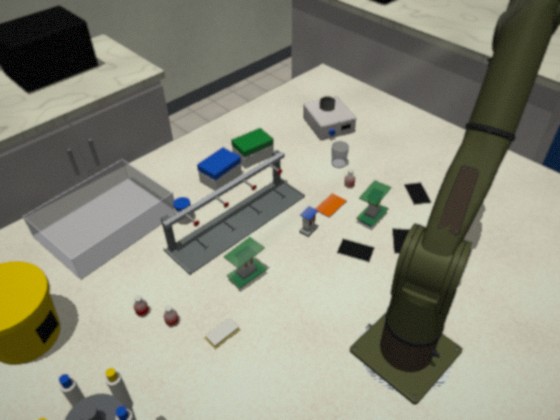

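The top view shows two stacks, each with a green plate on top: (222,229), and (368,265), which is stack_b. Neither has a second carrier above the plate, which lies at z≈0.105. One carrier stands alone at (308,231). The white pile block is at (168,261) and the rack is around (266,174) with four pins. The black plates at (318,282), (358,308) and (424,279) and the orange one at (348,225) are decoys. I'll measure now.

```bash
cat > seg.py <<'E'
from h import *
def rect(P,m):
    q=P[m][:,:2]; (c,s,a)=cv2.minAreaRect((q*1000).astype(np.float32)); 
    if s[0]>s[1]: a+=90; s=s[::-1]
    # a: direction of short side (deg), long = a+90
    return np.round(c,1),np.round(s,1),round((a+90)%180,1),int(m.sum()),np.round(np.median(P[m][:,2])*1000,1)
def big(m):
    n,l,st,_=cv2.connectedComponentsWithStats(m.astype(np.uint8)); 
    return l==(1+np.argmax(st[1:,4])) if n>1 else m
E
python3 - <<'E'
from seg import *
for n in("top","side"):
    z=np.load(n+"0.npz"); im=z["im"]; P=cloud(z["d"],cam(n)); ok=z["d"]>0
    def near(x,y,rr,lo,hi): return ok&(np.hypot(P[...,0]-x,P[...,1]-y)<rr)&(P[...,2]>lo)&(P[...,2]<hi)
    print(n)
    for nm,a in dict(plA=(.46,.115,.08,.098,.12),plB=(.36,-.31,.08,.098,.12),c=(.45,-.13,.06,.065,.09),pile=(.354,.295,.07,.012,.03),
       beam=(.67,0,.3,.118,.15),base=(.64,0,.27,.004,.012),plA0=(.46,.115,.08,.016,.034),plB0=(.36,-.31,.08,.016,.034)).items():
        m=big(near(*a)) if nm!="base" else near(*a)
        if m.sum()>5: print(nm,*rect(P,m))
im=cv2.imread("pics/side0.png"); 
a=im[200:300,200:340]; b=im[170:240,330:430]
f=lambda t,w,h:cv2.resize(np.clip(t.astype(float)*1.8,0,255).astype(np.uint8),(w,h),interpolation=cv2.INTER_CUBIC)
cv2.imwrite("pics/sidec.png",np.hstack([f(a,420,300)[:, :],f(b,380,300)]))
E
```

```text
top
plA [461.7 124.8] [59.8 98.4] 91.8 695 106.7
plB [ 359.8 -316.7] [ 60.9 102.2] 100.1 701 106.7
c [ 463.6 -133.7] [36.1 48. ] 99.7 193 76.8
pile [361.4 296.2] [38.9 82.6] 89.2 301 16.5
beam [ 6.584e+02 -5.000e-01] [ 85.7 458.6] 89.8 1330 135.8
base [631.9   4.1] [516.1 537. ] 66.6 3739 6.1
plA0 [438.  112.7] [ 50.2 109.9] 120.0 111 22.6
plB0 [ 351.8 -274. ] [17.3 59.5] 4.8 99 22.6
side
plA [461.5 126.2] [ 63.2 102.3] 91.8 653 107.8
plB [ 360.8 -314.8] [ 61.6 109.6] 101.5 465 108.0
c [ 464.9 -133.3] [40.2 55.4] 101.9 161 78.1
pile [361.2 297.7] [44.1 80.1] 91.0 448 17.8
beam [658.3   1. ] [ 91.1 462.3] 89.2 1289 135.8
base [632.5  -4.9] [514.9 537.3] 118.6 4203 6.6
plA0 [459.3 126.7] [ 62.8 103.2] 86.9 424 24.3
plB0 [ 359.1 -314.1] [ 63.2 106.5] 96.6 305 24.2
```

View pics/sidec.png

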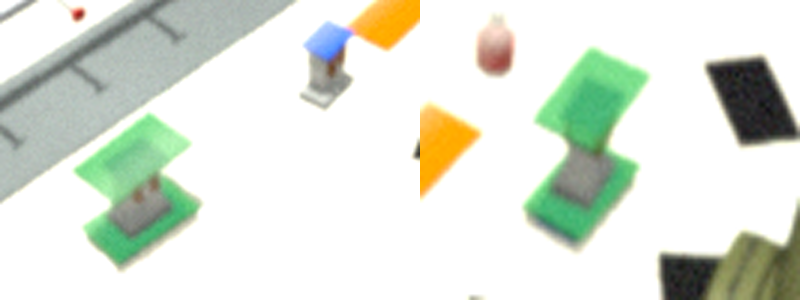

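The crop shows one carrier between two plates in each stack, with the amber tubes of a0 facing -x. The slot sides aren't clear yet, so I need close-ups from the wrist camera.

```bash
python3 - <<'E'
from h import *
i=eyes.camera_info("wrist"); print(np.round(i["T_tool_cam"],3).tolist(), np.round(i["K"],0).tolist(), i["D"])
E
python3 -m pendant '[{"dx":30,"dy":40,"dz":20},{"dx":60,"dy":80,"dz":40},{"dx":90,"dy":120,"dz":40},{"dx":120,"dy":160,"dz":40},{"dx":140,"dy":200,"dz":40},{"dx":150,"dy":240,"dz":40},{"dx":155,"dy":277,"dz":40},{"dx":155,"dy":277,"dz":40}]' 20
```

```text
[[0.0, -0.96, -0.279, 0.072], [1.0, 0.0, 0.0, -0.0], [-0.0, -0.279, 0.96, -0.147], [0.0, 0.0, 0.0, 1.0]] [[298.0, 0.0, 278.0], [0.0, 298.0, 206.0], [0.0, 0.0, 1.0]] [-0.00951806  0.          0.          0.          0.        ]validation failed for argument at $[0]...
```

```bash
python3 -m pendant '[{"claw":1,"dx":30,"dy":40,"dz":20,"twist":0},{"claw":1,"dx":60,"dy":80,"dz":40,"twist":0},{"claw":1,"dx":90,"dy":120,"dz":40,"twist":0},{"claw":1,"dx":120,"dy":160,"dz":40,"twist":0},{"claw":1,"dx":140,"dy":200,"dz":40,"twist":0},{"claw":1,"dx":150,"dy":240,"dz":40,"twist":0},{"claw":1,"dx":155,"dy":277,"dz":40,"twist":0},{"claw":1,"dx":155,"dy":277,"dz":40,"twist":0}]' 20
```

```text
clock: 1.8
tool_pos: [0.3612, -0.3079, 0.2791]
eef_rot: [0.985, 0.171, 0.0, -0.001]
contact_force: [-0.5, 0.0, 0.7]
opening: 0.997
finger_force: 0.0
```

```bash
python3 -m pendant '[{"claw":1,"dx":0,"dy":-1,"dz":0,"twist":0.15},{"claw":1,"dx":0,"dy":-2,"dz":0,"twist":0.3},{"claw":1,"dx":0,"dy":-2,"dz":0,"twist":0.45},{"claw":1,"dx":0,"dy":-2,"dz":0,"twist":0.6},{"claw":1,"dx":0,"dy":-2,"dz":0,"twist":0.75},{"claw":1,"dx":0,"dy":-2,"dz":0,"twist":0.9},{"claw":1,"dx":0,"dy":-2,"dz":0,"twist":1.05},{"claw":1,"dx":0,"dy":-2,"dz":0,"twist":1.2}]' 25
python3 -m pendant '[{"claw":1,"dx":0,"dy":0,"dz":0,"twist":0.15},{"claw":1,"dx":0,"dy":0,"dz":0,"twist":0.22},{"claw":1,"dx":0,"dy":0,"dz":0,"twist":0.22},{"claw":1,"dx":0,"dy":0,"dz":0,"twist":0.22}]'
python3 - <<'E'
from seg import *
s=r.get_state(); print(s["q"].round(2),s["tool_pos"],R.from_quat(s["eef_rot"]).as_matrix()[:2,0])
im,d,c=snap("wrist"); P=cloud(d,c); cv2.imwrite("pics/w1.png",im); np.savez("w1.npz",d=d,T=c[2])
m=big((d>0)&(abs(P[...,2]-.107)<.008)); print(*rect(P,m))
E
```

```text
clock: 2.6
tool_pos: [0.3596, -0.3166, 0.2788]
eef_rot: [0.718, 0.696, -0.0, 0.0]
contact_force: [1.0, -0.3, 0.6]
opening: 1.003
finger_force: 0.0
clock: 3.0
tool_pos: [0.3596, -0.3162, 0.2787]
eef_rot: [0.641, 0.768, -0.0, 0.0]
contact_force: [-0.1, -0.4, 0.1]
opening: 1.002
finger_force: 0.0
[ 1.03  0.49 -0.62  1.93  0.38  0.84  0.39] [ 0.35959907 -0.31616994  0.2787436 ] [-0.17906394  0.98383742]
[ 361.3 -317.4] [ 60.1 100. ] 100.5 4893 109.0
```

View pics/w1.png

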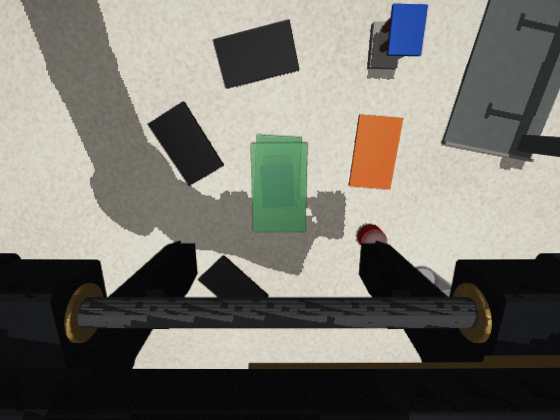

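The wrist view shows plate_b1 at (278,187), green and lying on its carrier. The black plates at (256,53), (186,143) and (233,280) and the orange one at (376,151) are decoys. Carrier_c is at (405,40). I'll grip b1 now.

```bash
python3 -m pendant '[{"claw":1,"dx":1,"dy":-1,"dz":-40,"twist":0},{"claw":1,"dx":1,"dy":-1,"dz":-80,"twist":0},{"claw":1,"dx":1,"dy":-1,"dz":-120,"twist":0},{"claw":1,"dx":1,"dy":-1,"dz":-155,"twist":0},{"claw":1,"dx":1,"dy":-1,"dz":-180,"twist":0},{"claw":1,"dx":1,"dy":-1,"dz":-192,"twist":0},{"claw":1,"dx":1,"dy":-1,"dz":-192,"twist":0},{"claw":1,"dx":1,"dy":-1,"dz":-192,"twist":0}]' 25
python3 -m pendant '[{"claw":0.7,"dx":0,"dy":0,"dz":0,"twist":0},{"claw":0.6,"dx":0,"dy":0,"dz":0,"twist":0},{"claw":0.5,"dx":0,"dy":0,"dz":0,"twist":0},{"claw":0.5,"dx":0,"dy":0,"dz":0,"twist":0},{"claw":0.5,"dx":0,"dy":0,"dz":0,"twist":0},{"claw":0.5,"dx":0,"dy":0,"dz":0,"twist":0}]' 25
```

```text
clock: 3.85
tool_pos: [0.3612, -0.3167, 0.087]
eef_rot: [0.64, 0.769, -0.0, 0.0]
contact_force: [-0.5, 0.4, 0.3]
opening: 0.999
finger_force: 0.0
clock: 4.45
tool_pos: [0.361, -0.3168, 0.0872]
eef_rot: [0.64, 0.769, -0.0, 0.0]
contact_force: [-0.7, -0.3, 6.6]
opening: 0.671
finger_force: 25.0
```

```bash
python3 -m pendant '[{"claw":0.5,"dx":0,"dy":0,"dz":5,"twist":0},{"claw":0.5,"dx":0,"dy":0,"dz":20,"twist":0},{"claw":0.5,"dx":0,"dy":0,"dz":50,"twist":0},{"claw":0.5,"dx":0,"dy":0,"dz":90,"twist":0},{"claw":0.5,"dx":0,"dy":0,"dz":130,"twist":0},{"claw":0.5,"dx":15,"dy":25,"dz":150,"twist":0},{"claw":0.5,"dx":35,"dy":60,"dz":150,"twist":0},{"claw":0.5,"dx":55,"dy":97,"dz":150,"twist":0}]' 25
python3 -m pendant '[{"claw":0.5,"dx":20,"dy":40,"dz":0,"twist":-0.02},{"claw":0.5,"dx":40,"dy":80,"dz":0,"twist":-0.04},{"claw":0.5,"dx":55,"dy":120,"dz":0,"twist":-0.06},{"claw":0.5,"dx":65,"dy":160,"dz":0,"twist":-0.1},{"claw":0.5,"dx":65,"dy":200,"dz":0,"twist":-0.12},{"claw":0.5,"dx":65,"dy":240,"dz":0,"twist":-0.15},{"claw":0.5,"dx":55,"dy":280,"dz":0,"twist":-0.18},{"claw":0.5,"dx":40,"dy":320,"dz":0,"twist":-0.183}]'
python3 -m pendant '[{"claw":0.5,"dx":-20,"dy":40,"dz":0,"twist":0},{"claw":0.5,"dx":-45,"dy":80,"dz":0,"twist":0},{"claw":0.5,"dx":-65,"dy":120,"dz":0,"twist":0},{"claw":0.5,"dx":-80,"dy":155,"dz":0,"twist":0},{"claw":0.5,"dx":-92,"dy":180,"dz":0,"twist":0},{"claw":0.5,"dx":-95,"dy":197,"dz":0,"twist":0},{"claw":0.5,"dx":-95,"dy":197,"dz":0,"twist":0},{"claw":0.5,"dx":-95,"dy":197,"dz":0,"twist":0}]'
python3 - <<'E'
from seg import *
s=r.get_state(); print(s["q"].round(2),s["tool_pos"],R.from_quat(s["eef_rot"]).as_matrix()[:2,0])
im,d,c=snap("wrist"); P=cloud(d,c); cv2.imwrite("pics/w2.png",im)
m=big((d>0)&(abs(P[...,2]-.018)<.006)&(abs(P[...,0]-.36)<.07)); print("pile?",*rect(P,m))
m=big((d>0)&(abs(P[...,2]-s["tool_pos"][2]-.022)<.012)&(abs(P[...,0]-.36)<.04)); print("plate",*rect(P,m))
E
```

```text
clock: 5.25
tool_pos: [0.4161, -0.2193, 0.2376]
eef_rot: [0.641, 0.768, 0.0, 0.001]
contact_force: [0.2, 1.0, -1.6]
opening: 0.673
finger_force: 25.0
clock: 6.05
tool_pos: [0.4555, 0.1021, 0.2367]
eef_rot: [0.707, 0.707, 0.0, -0.0]
contact_force: [-0.4, 0.8, -0.5]
opening: 0.671
finger_force: 25.0
clock: 6.85
tool_pos: [0.3607, 0.2964, 0.2365]
eef_rot: [0.707, 0.707, -0.001, 0.0]
contact_force: [0.5, -0.4, -1.4]
opening: 0.675
finger_force: 25.0
[-0.49  0.52 -0.46  2.02  0.35  0.68 -1.17] [0.36068449 0.29643046 0.23652395] [-4.23031707e-05  9.99998807e-01]
pile? [362.6 322. ] [30.3 39.3] 179.3 835 18.9
plate [360.1 316.4] [60.8 80. ] 179.7 18081 258.2
```

View pics/w2.png

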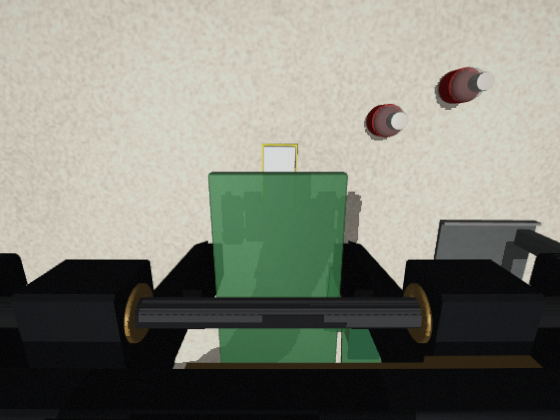

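The view shows the held plate_b1 square over the block, whose yellow-edged end shows at (280,158). The numbers agree: pile (362,297), plate end at y=347. I'll lower it.

```bash
python3 -m pendant '[{"claw":0.5,"dx":1,"dy":0,"dz":-45,"twist":0},{"claw":0.5,"dx":1,"dy":0,"dz":-95,"twist":0},{"claw":0.5,"dx":1,"dy":0,"dz":-145,"twist":0},{"claw":0.5,"dx":1,"dy":0,"dz":-185,"twist":0},{"claw":0.5,"dx":1,"dy":0,"dz":-210,"twist":0},{"claw":0.5,"dx":1,"dy":0,"dz":-222,"twist":0},{"claw":0.5,"dx":1,"dy":0,"dz":-227,"twist":0},{"claw":0.5,"dx":1,"dy":0,"dz":-230,"twist":0}]' 25
python3 -m pendant '[{"claw":0.5,"dx":0,"dy":0,"dz":-1,"twist":0},{"claw":0.5,"dx":0,"dy":0,"dz":-2,"twist":0},{"claw":0.5,"dx":0,"dy":0,"dz":-3,"twist":0},{"claw":0.5,"dx":0,"dy":0,"dz":-3,"twist":0}]'
```

```text
clock: 7.7
tool_pos: [0.3624, 0.2963, 0.0065]
eef_rot: [0.708, 0.706, -0.0, 0.0]
contact_force: [0.3, -0.3, -0.5]
opening: 0.673
finger_force: 25.0
clock: 8.1
tool_pos: [0.3628, 0.2968, 0.0044]
eef_rot: [0.708, 0.707, 0.001, 0.0]
contact_force: [0.2, 0.5, -1.2]
opening: 0.674
finger_force: 25.0
```

```bash
python3 -m pendant '[{"claw":0.5,"dx":0,"dy":0,"dz":-1,"twist":0},{"claw":0.5,"dx":0,"dy":0,"dz":-2,"twist":0},{"claw":0.5,"dx":0,"dy":0,"dz":-2,"twist":0}]'
```

```text
clock: 8.4
tool_pos: [0.3627, 0.2971, 0.0031]
eef_rot: [0.708, 0.707, 0.001, 0.0]
contact_force: [-0.7, -1.4, 9.3]
opening: 0.668
finger_force: 25.0
```

```bash
python3 -m pendant '[{"claw":0.72,"dx":0,"dy":0,"dz":0,"twist":0},{"claw":0.8,"dx":0,"dy":0,"dz":0,"twist":0},{"claw":0.9,"dx":0,"dy":0,"dz":0,"twist":0},{"claw":1,"dx":0,"dy":0,"dz":10,"twist":0},{"claw":1,"dx":0,"dy":0,"dz":40,"twist":0},{"claw":1,"dx":0,"dy":0,"dz":90,"twist":0},{"claw":1,"dx":0,"dy":0,"dz":140,"twist":0},{"claw":1,"dx":0,"dy":0,"dz":190,"twist":0}]'
python3 -m pendant '[{"claw":1,"dx":20,"dy":-30,"dz":30,"twist":0.03},{"claw":1,"dx":40,"dy":-65,"dz":50,"twist":0.03},{"claw":1,"dx":60,"dy":-100,"dz":50,"twist":0.03},{"claw":1,"dx":80,"dy":-140,"dz":50,"twist":0.03},{"claw":1,"dx":99,"dy":-171,"dz":50,"twist":0.03},{"claw":1,"dx":99,"dy":-171,"dz":50,"twist":0.03},{"claw":1,"dx":99,"dy":-171,"dz":50,"twist":0.03},{"claw":1,"dx":99,"dy":-171,"dz":50,"twist":0.03}]'
python3 - <<'E'
from seg import *
s=r.get_state(); print(s["tool_pos"],R.from_quat(s["eef_rot"]).as_matrix()[:2,0])
im,d,c=snap("wrist"); P=cloud(d,c)
m=big((d>0)&(abs(P[...,2]-.107)<.008)); print(*rect(P,m))
im,d,c=snap("top"); P=cloud(d,c)
m=big((d>0)&(abs(P[...,2]-.023)<.007)&(np.hypot(P[...,0]-.36,P[...,1]-.297)<.08)); print("pile",*rect(P,m))
m=big((d>0)&(abs(P[...,2]-.077)<.009)&(np.hypot(P[...,0]-.46,P[...,1]+.134)<.08)); print("c",*rect(P,m))
E
```

```text
clock: 9.2
tool_pos: [0.3613, 0.2966, 0.1936]
eef_rot: [0.707, 0.707, -0.001, -0.0]
contact_force: [2.3, 1.2, -0.2]
opening: 0.997
finger_force: 0.0
clock: 10.0
tool_pos: [0.4601, 0.1277, 0.2418]
eef_rot: [0.696, 0.718, 0.0, -0.0]
contact_force: [-0.6, 0.4, 0.4]
opening: 0.997
finger_force: 0.0
[0.46007837 0.1276674  0.24183203] [-0.03209578  0.99948444]
[462.1 125.2] [ 60.1 100.4] 92.7 6121 109.0
pile [362.  295.7] [ 59.  102.6] 91.6 606 22.5
c [ 463.4 -133.6] [36.  48.3] 99.2 192 76.9
```

```bash
python3 -m pendant '[{"claw":1,"dx":1,"dy":-1,"dz":-40,"twist":0.01},{"claw":1,"dx":1,"dy":-2,"dz":-80,"twist":0.01},{"claw":1,"dx":1,"dy":-2,"dz":-120,"twist":0.01},{"claw":1,"dx":1,"dy":-2,"dz":-145,"twist":0.01},{"claw":1,"dx":1,"dy":-2,"dz":-155,"twist":0.01},{"claw":1,"dx":1,"dy":-2,"dz":-155,"twist":0.01},{"claw":1,"dx":1,"dy":-2,"dz":-155,"twist":0.01}]' 25
python3 -m pendant '[{"claw":0.7,"dx":0,"dy":0,"dz":0,"twist":0},{"claw":0.6,"dx":0,"dy":0,"dz":0,"twist":0},{"claw":0.5,"dx":0,"dy":0,"dz":0,"twist":0},{"claw":0.5,"dx":0,"dy":0,"dz":0,"twist":0},{"claw":0.5,"dx":0,"dy":0,"dz":0,"twist":0},{"claw":0.5,"dx":0,"dy":0,"dz":1,"twist":0},{"claw":0.5,"dx":0,"dy":0,"dz":5,"twist":0},{"claw":0.5,"dx":0,"dy":0,"dz":20,"twist":0}]' 25
```

```text
clock: 10.8
tool_pos: [0.4622, 0.1254, 0.0877]
eef_rot: [0.692, 0.721, 0.001, 0.0]
contact_force: [0.4, 0.6, -0.2]
opening: 1.0
finger_force: 0.0
clock: 11.6
tool_pos: [0.4609, 0.1241, 0.1061]
eef_rot: [0.693, 0.721, -0.001, -0.001]
contact_force: [-0.6, 0.4, -0.9]
opening: 0.671
finger_force: 25.0
```

```bash
python3 -m pendant '[{"claw":0.5,"dx":0,"dy":0,"dz":40,"twist":0},{"claw":0.5,"dx":0,"dy":0,"dz":80,"twist":0},{"claw":0.5,"dx":-10,"dy":20,"dz":110,"twist":-0.01},{"claw":0.5,"dx":-30,"dy":55,"dz":110,"twist":-0.02},{"claw":0.5,"dx":-50,"dy":90,"dz":110,"twist":-0.03},{"claw":0.5,"dx":-75,"dy":130,"dz":110,"twist":-0.04},{"claw":0.5,"dx":-92,"dy":160,"dz":110,"twist":-0.04},{"claw":0.5,"dx":-99,"dy":172,"dz":110,"twist":-0.04}]' 
python3 -m pendant '[{"claw":0.5,"dx":0,"dy":0,"dz":0,"twist":0},{"claw":0.5,"dx":0,"dy":0,"dz":-45,"twist":0},{"claw":0.5,"dx":0,"dy":0,"dz":-95,"twist":0},{"claw":0.5,"dx":0,"dy":0,"dz":-145,"twist":0},{"claw":0.5,"dx":0,"dy":0,"dz":-180,"twist":0},{"claw":0.5,"dx":0,"dy":0,"dz":-195,"twist":0},{"claw":0.5,"dx":0,"dy":0,"dz":-200,"twist":0},{"claw":0.5,"dx":0,"dy":0,"dz":-200,"twist":0}]'
```

```text
clock: 12.4
tool_pos: [0.3602, 0.3002, 0.2174]
eef_rot: [0.705, 0.709, 0.001, -0.001]
contact_force: [-0.3, 0.9, -0.8]
opening: 0.674
finger_force: 25.0
clock: 13.2
tool_pos: [0.3632, 0.2949, 0.0163]
eef_rot: [0.707, 0.707, -0.001, 0.001]
contact_force: [-0.1, 0.4, -1.0]
opening: 0.675
finger_force: 25.0
```

```bash
python3 -m pendant '[{"claw":0.5,"dx":0,"dy":1,"dz":-3,"twist":0},{"claw":0.5,"dx":0,"dy":1,"dz":-4,"twist":0},{"claw":0.5,"dx":0,"dy":1,"dz":-5,"twist":0},{"claw":0.5,"dx":0,"dy":1,"dz":-5,"twist":0}]' 
python3 -m pendant '[{"claw":0.5,"dx":0,"dy":0,"dz":-1,"twist":0},{"claw":0.5,"dx":0,"dy":0,"dz":-1.5,"twist":0},{"claw":0.5,"dx":0,"dy":0,"dz":-1.5,"twist":0}]'
```

```text
clock: 13.6
tool_pos: [0.3635, 0.2964, 0.0129]
eef_rot: [0.708, 0.707, 0.0, 0.001]
contact_force: [-1.4, -2.2, 7.6]
opening: 0.677
finger_force: 25.0
clock: 13.9
tool_pos: [0.3634, 0.2964, 0.0117]
eef_rot: [0.708, 0.707, 0.0, 0.001]
contact_force: [-1.4, -3.1, 11.3]
opening: 0.678
finger_force: 25.0
```

```bash
python3 -m pendant '[{"claw":0.72,"dx":0,"dy":0,"dz":0,"twist":0},{"claw":0.8,"dx":0,"dy":0,"dz":0,"twist":0},{"claw":0.9,"dx":0,"dy":0,"dz":0,"twist":0},{"claw":1,"dx":0,"dy":0,"dz":10,"twist":0},{"claw":1,"dx":0,"dy":0,"dz":40,"twist":0},{"claw":1,"dx":0,"dy":0,"dz":80,"twist":0},{"claw":1,"dx":20,"dy":-10,"dz":105,"twist":0},{"claw":1,"dx":50,"dy":-25,"dz":105,"twist":0}]'
python3 -m pendant '[{"claw":1,"dx":35,"dy":-15,"dz":0,"twist":0.03},{"claw":1,"dx":50,"dy":-26,"dz":-10,"twist":0.03},{"claw":1,"dx":50,"dy":-26,"dz":-10,"twist":0.03},{"claw":1,"dx":50,"dy":-26,"dz":-10,"twist":0.03}]'
python3 - <<'E'
from seg import *
s=r.get_state(); print(s["tool_pos"],s["q"].round(2))
im,d,c=snap("wrist"); P=cloud(d,c); np.savez("w3.npz",d=d,T=c[2],im=im); cv2.imwrite("pics/w3.png",cv2.convertScaleAbs(im,alpha=1.3))
m=big((d>0)&(abs(P[...,2]-.102)<.006)&(np.hypot(P[...,0]-.46,P[...,1]-.125)<.06)); print("cap",*rect(P,m))
im,d,c=snap("top"); P=cloud(d,c)
for nm,x,y,z in(("pile",.362,.297,.029),("A",.462,.125,.102),("B",.361,-.317,.102),("c",.464,-.134,.077)):
    m=big((d>0)&(abs(P[...,2]-z)<.007)&(np.hypot(P[...,0]-x,P[...,1]-y)<.08)); print(nm,*rect(P,m))
E
```

```text
clock: 14.7
tool_pos: [0.4132, 0.275, 0.1187]
eef_rot: [0.706, 0.708, 0.003, -0.001]
contact_force: [0.5, 0.4, 0.3]
opening: 1.001
finger_force: 0.0
clock: 15.1
tool_pos: [0.4611, 0.2467, 0.1045]
eef_rot: [0.696, 0.718, -0.001, -0.001]
contact_force: [-0.2, -0.2, -0.5]
opening: 1.004
finger_force: 0.0
[0.46105615 0.24674771 0.10450328] [-0.22  0.83 -0.6   1.97  0.83  0.6  -1.35]
cap [0. 0.] [0. 0.] 90.0 0 nan
pile [361.9 304.3] [55.4 88.2] 88.6 299 28.8
A [0. 0.] [0. 0.] 90.0 0 nan
B [ 357.8 -315.5] [36.4 48.9] 103.3 201 100.7
c [ 463.4 -133.6] [36.  48.2] 98.9 191 76.8
  return _methods._mean(a, axis=axis, dtype=dtype,
  ret = ret.dtype.type(ret / rcount)
```

View pics/w3.png

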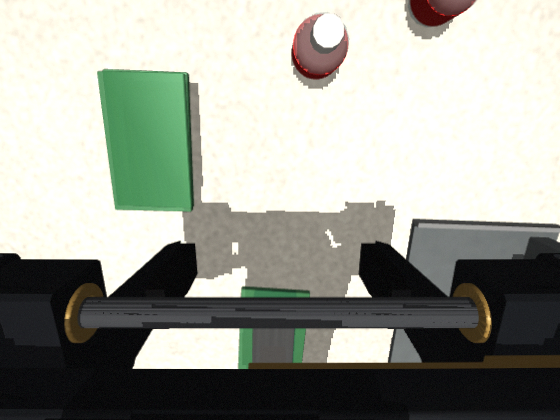

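The view shows the pile with two plates aligned at (148,140). Carrier A is hidden behind the gripper bar at (275,330). I'll turn the tool so that I see the carrier's slot side past the fingers.

```bash
python3 -m pendant '[{"claw":1,"dx":15,"dy":10,"dz":0,"twist":0.15},{"claw":1,"dx":30,"dy":20,"dz":0,"twist":0.3},{"claw":1,"dx":50,"dy":30,"dz":0,"twist":0.45},{"claw":1,"dx":70,"dy":45,"dz":0,"twist":0.6},{"claw":1,"dx":80,"dy":53,"dz":0,"twist":0.75},{"claw":1,"dx":80,"dy":53,"dz":0,"twist":0.9},{"claw":1,"dx":80,"dy":53,"dz":0,"twist":1.05},{"claw":1,"dx":80,"dy":53,"dz":0,"twist":1.2}]'
python3 -m pendant '[{"claw":1,"dx":0,"dy":0,"dz":0,"twist":0.15},{"claw":1,"dx":0,"dy":0,"dz":0,"twist":0.3},{"claw":1,"dx":0,"dy":0,"dz":0,"twist":0.37},{"claw":1,"dx":0,"dy":0,"dz":0,"twist":0.37},{"claw":1,"dx":0,"dy":0,"dz":0,"twist":0.37}]'
python3 - <<'E'
from seg import *
s=r.get_state(); print(s["tool_pos"],s["q"].round(2))
im,d,c=snap("wrist"); P=cloud(d,c); np.savez("w4.npz",d=d,T=c[2],im=im); 
m=big((d>0)&(abs(P[...,2]-.102)<.006)&(np.hypot(P[...,0]-.46,P[...,1]-.125)<.06))
if m.any():
    print("cap",*rect(P,m)); v,u=np.argwhere(m).mean(0).astype(int); print(u,v)
cv2.imwrite("pics/w4.png",im)
E
```

```text
clock: 16.0
tool_pos: [0.541, 0.3013, 0.1054]
eef_rot: [0.165, 0.986, 0.0, -0.0]
contact_force: [-0.1, -0.5, -0.9]
opening: 1.001
finger_force: 0.0
clock: 16.5
tool_pos: [0.5418, 0.3006, 0.1054]
eef_rot: [-0.015, 1.0, 0.0, -0.0]
contact_force: [-0.3, -0.2, 0.1]
opening: 1.003
finger_force: 0.0
[0.54175073 0.30060604 0.10536067] [-0.08  1.05 -1.    1.66  1.01  1.03  0.17]
```

View pics/w4.png

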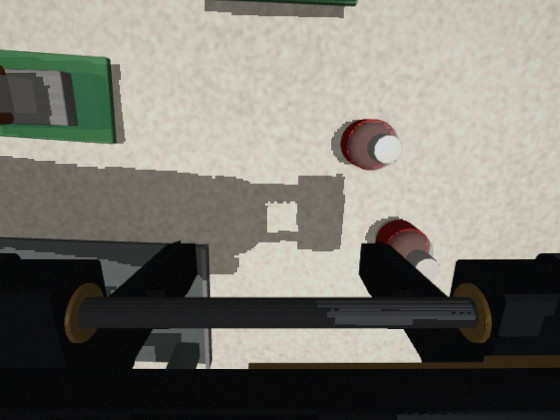

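```bash
python3 -m pendant '[{"claw":1,"dx":0,"dy":-30,"dz":0,"twist":0},{"claw":1,"dx":0,"dy":-60,"dz":0,"twist":0},{"claw":1,"dx":0,"dy":-60,"dz":0,"twist":0},{"claw":1,"dx":0,"dy":-60,"dz":0,"twist":0}]'
python3 - <<'E'
from seg import *
s=r.get_state(); print(s["tool_pos"])
im,d,c=snap("wrist"); P=cloud(d,c); np.savez("w4.npz",d=d,T=c[2],im=im)
m=big((d>0)&(abs(P[...,2]-.102)<.006)&(np.hypot(P[...,0]-.46,P[...,1]-.125)<.06))
if m.any(): print("cap",*rect(P,m))
cv2.imwrite("pics/w5.png",cv2.resize(im[20:170,0:200],(800,600),interpolation=cv2.INTER_CUBIC))
E
```

```text
clock: 16.95
tool_pos: [0.5429, 0.2394, 0.1054]
eef_rot: [-0.014, 1.0, 0.0, 0.0]
contact_force: [0.7, 0.5, 0.8]
opening: 1.001
finger_force: 0.0
[0.54286616 0.23938702 0.10543479]
cap [460.3 126.1] [36.2 48.9] 89.0 7845 102.8
```

View pics/w5.png

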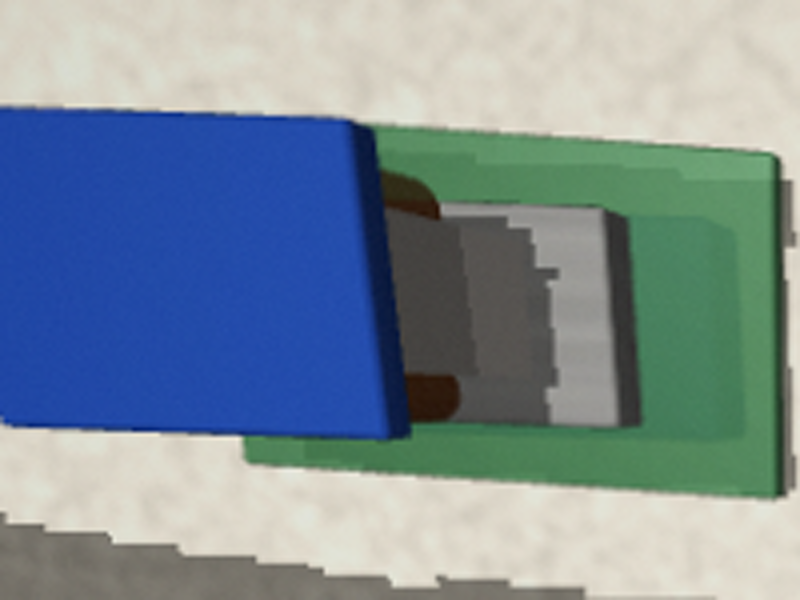

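Run:
```python
from seg import *
z=np.load("w4.npz"); K,D,_=cam("wrist"); P=cloud(z["d"],(K,D,z["T"]))
for row in (88,100):
  print([tuple((P[row,u]*1000).round(0).astype(int)) for u in range(90,162,4)])
```

```text
[(np.int64(459), np.int64(149), np.int64(103)), (np.int64(459), np.int64(150), np.int64(101)), (np.int64(458), np.int64(145), np.int64(90)), (np.int64(458), np.int64(146), np.int64(87)), (np.int64(458), np.int64(145), np.int64(82)), (np.int64(457), np.int64(145), np.int64(78)), (np.int64(457), np.int64(146), np.int64(75)), (np.int64(456), np.int64(146), np.int64(71)), (np.int64(456), np.int64(145), np.int64(65)), (np.int64(456), np.int64(146), np.int64(61)), (np.int64(455), np.int64(146), np.int64(55)), (np.int64(453), np.int64(140), np.int64(37)), (np.int64(453), np.int64(142), np.int64(37)), (np.int64(453), np.int64(145), np.int64(37)), (np.int64(453), np.int64(148), np.int64(37)), (np.int64(453), np.int64(151), np.int64(39)), (np.int64(453), np.int64(152), np.int64(33)), (np.int64(452), np.int64(152), np.int64(27))]
[(np.int64(465), np.int64(148), np.int64(103)), (np.int64(465), np.int64(150), np.int64(103)), (np.int64(464), np.int64(149), np.int64(98)), (np.int64(464), np.int64(146), np.int64(88)), (np.int64(464), np.int64(145), np.int64(83)), (np.int64(464), np.int64(146), np.int64(81)), (np.int64(463), np.int64(145), np.int64(76)), (np.int64(463), np.int64(145), np.int64(71)), (np.int64(463), np.int64(146), np.int64(68)), (np.int64(462), np.int64(146), np.int64(62)), (np.int64(462), np.int64(146), np.int64(58)), (np.int64(461), np.int64(139), np.int64(37)), (np.int64(461), np.int64(142), np.int64(38)), (np.int64(461), np.int64(144), np.int64(36)), (np.int64(461), np.int64(147), np.int64(37)), (np.int64(461), np.int64(149), np.int64(36)), (np.int64(461), np.int64(152), np.int64(35)), (np.int64(460), np.int64(152), np.int64(29))]
```

Neck face ends at z≈55 (=24+30) and the foot shows through beneath it at y 139, so A0's slot opens to world +y. I'll go above it and refine.

```bash
python3 -m pendant '[{"claw":1,"dx":0,"dy":0,"dz":40,"twist":0},{"claw":1,"dx":-20,"dy":-25,"dz":75,"twist":-0.02},{"claw":1,"dx":-45,"dy":-60,"dz":100,"twist":-0.03},{"claw":1,"dx":-70,"dy":-95,"dz":130,"twist":-0.03},{"claw":1,"dx":-82,"dy":-113,"dz":145,"twist":-0.03},{"claw":1,"dx":-82,"dy":-113,"dz":145,"twist":-0.03},{"claw":1,"dx":-82,"dy":-113,"dz":145,"twist":-0.03},{"claw":1,"dx":-82,"dy":-113,"dz":145,"twist":-0.03}]'
python3 - <<'E'
from seg import *
s=r.get_state(); print(s["tool_pos"],R.from_quat(s["eef_rot"]).as_matrix()[:2,0])
im,d,c=snap("wrist"); P=cloud(d,c)
m=big((d>0)&(abs(P[...,2]-.102)<.006)&(np.hypot(P[...,0]-.46,P[...,1]-.125)<.06)); print("cap",*rect(P,m))
m=big((d>0)&(P[...,2]>.12)&(P[...,2]<.145)&(P[...,0]>.55)); print(m.sum())
E
```

```text
clock: 17.8
tool_pos: [0.4612, 0.1282, 0.2499]
eef_rot: [-0.0, 1.0, 0.001, -0.0]
contact_force: [0.1, -0.6, -1.4]
opening: 0.998
finger_force: 0.0
[0.46120366 0.12820829 0.24991016] [-9.99999827e-01 -5.81191252e-04]
cap [460.7 125.3] [36.1 48. ] 89.4 1671 103.0
381
```

```bash
python3 -m pendant '[{"claw":1,"dx":0,"dy":-1,"dz":-40,"twist":-0.01},{"claw":1,"dx":0,"dy":-1,"dz":-80,"twist":-0.01},{"claw":1,"dx":0,"dy":-1,"dz":-120,"twist":-0.01},{"claw":1,"dx":0,"dy":-1,"dz":-155,"twist":-0.01},{"claw":1,"dx":0,"dy":-1,"dz":-180,"twist":-0.01},{"claw":1,"dx":0,"dy":-1,"dz":-187,"twist":-0.01},{"claw":1,"dx":0,"dy":-1,"dz":-187,"twist":-0.01},{"claw":1,"dx":0,"dy":-1,"dz":-187,"twist":-0.01}]' 35
python3 -m pendant '[{"claw":0.7,"dx":0,"dy":0,"dz":0,"twist":0},{"claw":0.5,"dx":0,"dy":0,"dz":0,"twist":0},{"claw":0.3,"dx":0,"dy":0,"dz":0,"twist":0},{"claw":0.3,"dx":0,"dy":0,"dz":0,"twist":0},{"claw":0.3,"dx":0,"dy":0,"dz":0,"twist":0},{"claw":0.3,"dx":0,"dy":0,"dz":0,"twist":0},{"claw":0.3,"dx":0,"dy":0,"dz":0,"twist":0}]' 35
```

```text
clock: 18.65
tool_pos: [0.4613, 0.1266, 0.0639]
eef_rot: [0.005, 1.0, 0.001, 0.0]
contact_force: [0.0, -0.9, 0.0]
opening: 1.003
finger_force: 0.0
clock: 19.35
tool_pos: [0.4609, 0.1254, 0.0633]
eef_rot: [0.005, 1.0, -0.0, 0.0]
contact_force: [1.7, 0.3, 1.7]
opening: 0.515
finger_force: 34.7
```

```bash
python3 -m pendant '[{"claw":0.3,"dx":0,"dy":0,"dz":0,"twist":0},{"claw":0.3,"dx":0,"dy":0,"dz":0,"twist":0},{"claw":0.3,"dx":0,"dy":0,"dz":0,"twist":0}]'
python3 - <<'E'
from seg import *
s=r.get_state(); print(s["tool_pos"],s["opening"],s["moment"])
im,d,c=snap("side"); P=cloud(d,c); cv2.imwrite("pics/s2.png",cv2.resize(im[190:300,190:310],(720,600),interpolation=cv2.INTER_CUBIC))
E
```

```text
clock: 19.65
tool_pos: [0.4609, 0.1254, 0.0633]
eef_rot: [0.005, 1.0, -0.0, 0.0]
contact_force: [-0.4, -1.3, 2.4]
opening: 0.522
finger_force: 34.7
[0.46087119 0.12539995 0.06330531] 0.5218639449173129 [-0.053517   -0.14135406 -0.01563183]
```

View pics/s2.png

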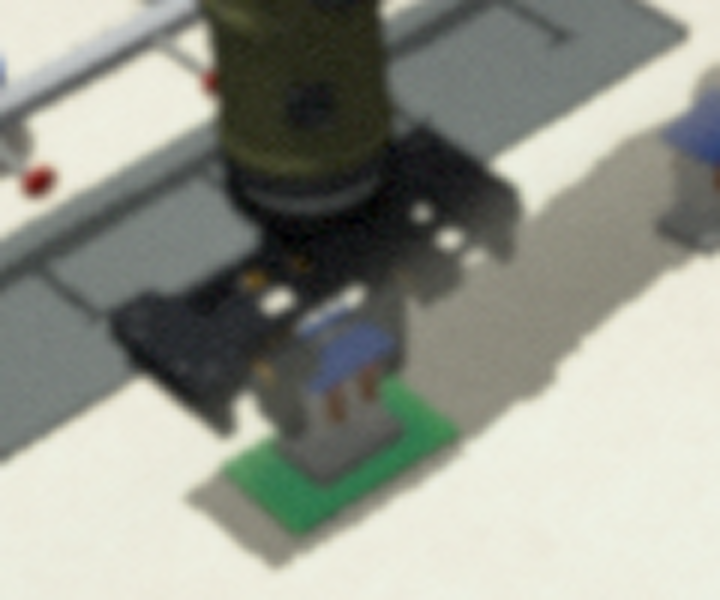

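The side crop shows the carrier between the fingers, but the opening of 0.52 (46 mm) is too wide for the 40 mm neck. The pads are probably catching the cap, so I'll reopen, go 6 mm lower and grip again.

```bash
python3 -m pendant '[{"claw":0.65,"dx":0,"dy":0,"dz":0,"twist":0},{"claw":0.75,"dx":0,"dy":0,"dz":0,"twist":0},{"claw":0.75,"dx":0,"dy":0,"dz":-3,"twist":0},{"claw":0.75,"dx":0,"dy":0,"dz":-6,"twist":0},{"claw":0.75,"dx":0,"dy":0,"dz":-7,"twist":0},{"claw":0.75,"dx":0,"dy":0,"dz":-7,"twist":0}]' 35
python3 -m pendant '[{"claw":0.6,"dx":0,"dy":0,"dz":0,"twist":0},{"claw":0.5,"dx":0,"dy":0,"dz":0,"twist":0},{"claw":0.3,"dx":0,"dy":0,"dz":0,"twist":0},{"claw":0.3,"dx":0,"dy":0,"dz":0,"twist":0},{"claw":0.3,"dx":0,"dy":0,"dz":0,"twist":0},{"claw":0.3,"dx":0,"dy":0,"dz":0,"twist":0},{"claw":0.3,"dx":0,"dy":0,"dz":0,"twist":0}]' 35
```

```text
clock: 20.3
tool_pos: [0.4606, 0.1255, 0.0559]
eef_rot: [0.005, 1.0, 0.0, -0.0]
contact_force: [-0.1, -0.1, 0.5]
opening: 0.75
finger_force: 0.0
clock: 21.0
tool_pos: [0.4608, 0.1255, 0.0563]
eef_rot: [0.005, 1.0, 0.0, 0.0]
contact_force: [-0.4, -0.5, 0.3]
opening: 0.532
finger_force: 35.0
```

Run:
```python
from seg import *
d=np.load("w4.npz")["d"]; K,D,_=cam("wrist"); T=np.array(eyes.camera_info("wrist")["T_tool_cam"])
P=cloud(d,(K,D,T))*1000; m=(d>0)&(abs(P[...,1])<95)&(P[...,2]>-150)&(P[...,2]<5)&(abs(P[...,0])<60)
Q=P[m]
for lo in range(-100,6,4):
    q=Q[(Q[:,2]>=lo)&(Q[:,2]<lo+4)]
    for s in(1,-1):
        k=q[(q[:,1]*s>0)]
        if len(k): print(lo,s,len(k),"innery",np.abs(k[:,1]).min().round(1),"outer",np.abs(k[:,1]).max().round(1),"x",k[:,0].min().round(),k[:,0].max().round())
```

```text
-100 1 2474 innery 0.1 outer 58.6 x 21.0 24.0
-100 -1 2361 innery 0.1 outer 57.2 x 21.0 24.0
-96 1 620 innery 0.0 outer 64.9 x 17.0 20.0
-96 -1 68 innery 0.2 outer 6.5 x 17.0 19.0
-92 1 5062 innery 0.0 outer 68.7 x 16.0 35.0
-92 -1 4257 innery 0.2 outer 67.9 x 13.0 34.0
-88 1 1937 innery 0.5 outer 67.9 x 11.0 35.0
-88 -1 1990 innery 2.9 outer 68.2 x 9.0 35.0
-84 1 6453 innery 0.0 outer 71.3 x 7.0 35.0
-84 -1 6422 innery 0.2 outer 70.0 x 6.0 35.0
-80 1 2442 innery 0.0 outer 75.1 x 3.0 35.0
-80 -1 2423 innery 0.2 outer 73.4 x 1.0 34.0
-76 1 1242 innery 24.0 outer 79.0 x -0.0 34.0
-76 -1 1305 innery 31.6 outer 77.6 x -3.0 35.0
-72 1 915 innery 50.5 outer 82.2 x -4.0 35.0
-72 -1 954 innery 50.3 outer 81.0 x -7.0 35.0
-68 1 337 innery 50.8 outer 83.6 x -8.0 34.0
-68 -1 390 innery 50.2 outer 81.9 x -10.0 34.0
-64 1 231 innery 50.8 outer 52.7 x -11.0 5.0
-64 -1 269 innery 50.4 outer 52.1 x -13.0 5.0
-60 1 175 innery 51.0 outer 52.6 x -12.0 2.0
-60 -1 177 innery 50.2 outer 52.0 x -11.0 2.0
-56 1 165 innery 50.9 outer 62.0 x -11.0 11.0
-56 -1 167 innery 50.4 outer 60.7 x -11.0 11.0
-52 1 252 
[... 511 characters left out ...]
4.8 outer 59.1 x -6.0 11.0
-28 1 277 innery 44.5 outer 59.0 x -8.0 11.0
-28 -1 278 innery 44.4 outer 59.1 x -8.0 11.0
-24 1 292 innery 43.9 outer 58.8 x -9.0 11.0
-24 -1 293 innery 43.6 outer 59.0 x -9.0 11.0
-20 1 226 innery 43.8 outer 58.5 x -9.0 11.0
-20 -1 232 innery 43.6 outer 58.3 x -9.0 11.0
-16 1 191 innery 43.7 outer 58.7 x -10.0 11.0
-16 -1 188 innery 43.4 outer 57.8 x -9.0 11.0
-12 1 184 innery 43.8 outer 58.1 x -9.0 11.0
-12 -1 176 innery 43.5 outer 57.3 x -9.0 11.0
-8 1 160 innery 43.8 outer 57.4 x -9.0 11.0
-8 -1 155 innery 43.6 outer 57.6 x -9.0 11.0
-4 1 108 innery 43.8 outer 56.1 x -9.0 11.0
-4 -1 119 innery 43.7 outer 54.9 x -9.0 11.0
0 1 2 innery 52.0 outer 52.2 x 8.0 10.0
```

The depth profile of the fingers shows flat pads over 0–26 mm, a shallow groove centred 35 mm behind the tip, and a real recess only beyond 50 mm. So the 48 mm cap was what they held. The tips must stay clear of the slot mouth, so I'll seat the cap in the groove with TCP 40 mm above the carrier's underside.

```bash
python3 -m pendant '[{"claw":0.65,"dx":0,"dy":0,"dz":0,"twist":0},{"claw":0.75,"dx":0,"dy":0,"dz":0,"twist":0},{"claw":0.75,"dx":0,"dy":0,"dz":4,"twist":0},{"claw":0.75,"dx":0,"dy":0,"dz":8,"twist":0},{"claw":0.75,"dx":0,"dy":0,"dz":8,"twist":0}]' 38
python3 -m pendant '[{"claw":0.6,"dx":0,"dy":0,"dz":0,"twist":0},{"claw":0.5,"dx":0,"dy":0,"dz":0,"twist":0},{"claw":0.3,"dx":0,"dy":0,"dz":0,"twist":0},{"claw":0.3,"dx":0,"dy":0,"dz":0,"twist":0},{"claw":0.3,"dx":0,"dy":0,"dz":0,"twist":0},{"claw":0.3,"dx":0,"dy":0,"dz":4,"twist":0},{"claw":0.3,"dx":0,"dy":0,"dz":10,"twist":0},{"claw":0.3,"dx":0,"dy":0,"dz":10,"twist":0}]' 38
python3 - <<'E'
from seg import *
for n in("side","top"):
    im,d,c=snap(n);P=cloud(d,c)
    m=big((d>0)&(abs(P[...,2]-.141)<.006)&(P[...,0]>.6)&(abs(P[...,1])<.26)); print(n,*rect(P,m))
    for i in nets.place_of(n,"pin0"): print((np.array(i["position"])*[560,420]).round(1),round(i["confidence"],2))
    np.savez(n+"1.npz",im=im,d=d)
E
```

```text
clock: 21.5
tool_pos: [0.4611, 0.1257, 0.0649]
eef_rot: [0.005, 1.0, 0.0, 0.0]
contact_force: [0.7, 0.2, -0.3]
opening: 0.749
finger_force: 0.0
clock: 22.3
tool_pos: [0.4611, 0.1258, 0.075]
eef_rot: [0.005, 1.0, 0.0, 0.001]
contact_force: [0.8, 0.1, -0.9]
opening: 0.509
finger_force: 37.3
side [681.4 125.4] [ 38.  212.4] 87.6 329 138.1
[191.4 218.3] 0.75
[221.3 200.5] 0.72
[275.  168.5] 0.62
[246.6 183.5] 0.59
top [ 6.826e+02 -2.000e-01] [ 36.  457.9] 89.9 769 137.5
[246.5 162.6] 0.88
[223.  229.9] 0.7
[281.3 164.4] 0.62
[319.1 164.3] 0.58
[208.9 164.4] 0.55
```

```bash
python3 -m pendant '[{"claw":0.3,"dx":0,"dy":0,"dz":30,"twist":0},{"claw":0.3,"dx":0,"dy":0,"dz":70,"twist":0},{"claw":0.3,"dx":0,"dy":0,"dz":110,"twist":0},{"claw":0.3,"dx":0,"dy":0,"dz":135,"twist":0},{"claw":0.3,"dx":0,"dy":0,"dz":135,"twist":0},{"claw":0.3,"dx":0,"dy":0,"dz":135,"twist":0}]'
python3 - <<'E'
from seg import *
for n in("side","top","wrist"):
    im,d,c=snap(n);P=cloud(d,c); b,g,rr=[im[...,k].astype(int) for k in range(3)]
    np.savez(n+"2.npz",im=im,d=d,T=c[2])
    red=((rr>60)&(rr>2*g)&(rr>2*b)&(P[...,0]>.6)&(P[...,0]<.68)&(abs(P[...,1])<.25)&(P[...,2]>.1)&(P[...,2]<.16)).astype(np.uint8)
    k,l,st,ce=cv2.connectedComponentsWithStats(red)
    for i in range(1,k):
        if st[i,4]>2: print(n,ce[i].round(1),st[i,4],(np.median(P[l==i],0)*1000).round(1),(P[l==i].min(0)*1000).round(1),(P[l==i].max(0)*1000).round(1))
    m=(d>0)&(abs(P[...,2]-.137)<.004)&(P[...,0]>.65)&(P[...,0]<.72)&(abs(P[...,1])<.2)
    y=P[m]
    for a in np.arange(-.2,.2,.1):
        q=y[(y[:,1]>a)&(y[:,1]<a+.1)]
        if len(q)>10: print(n,"beam",round(a,1),len(q),(np.percentile(q[:,0],[3,50,97])*1000).round(1))
s=r.get_state();print(s["tool_pos"],s["contact_force"],s["opening"])
im=np.load("wrist2.npz")["im"]; cv2.imwrite("pics/w6.png",im)
E
```

```text
clock: 23.1
tool_pos: [0.4606, 0.1248, 0.2088]
eef_rot: [0.006, 1.0, -0.0, -0.0]
contact_force: [0.0, -0.4, -2.6]
opening: 0.515
finger_force: 37.3
side [278.7 171.3] 9 [ 617.1 -159.2  133. ] [ 616.  -161.9  127.1] [ 622.1 -152.3  137. ]
side [195.9 222.9] 8 [618.  165.9 135.4] [615.6 158.3 126.2] [623.2 167.9 141.8]
side beam -0.2 116 [658.5 670.9 682.8]
side beam 0.0 134 [665.5 673.4 684.1]
side beam 0.1 161 [664.2 673.1 684.9]
top [208.7 172.4] 7 [619.4 161.4 135.7] [618.2 157.7 131.5] [621.8 165.4 143.4]
top [245.6 173.8] 5 [617.2  53.  138.5] [617.   49.8 135.7] [620.2  58.6 139.3]
top [283. 175.] 5 [617.4 -54.4 137.1] [616.9 -60.2 135. ] [618.  -48.6 140.3]
top [320.  176.4] 8 [ 616.8 -162.1  136.9] [ 615.7 -167.6  130.4] [ 617.8 -155.8  140.3]
top beam -0.2 177 [661.2 673.6 681.7]
top beam -0.1 185 [665.9 674.1 682.1]
top beam 0.0 165 [667.9 675.  683.1]
top beam 0.1 168 [660.5 676.4 684.2]
[0.46000125 0.12470319 0.20771366] [ 0.06796181  0.82599643 -1.49007961] 0.5134562997841605
```

View pics/w6.png

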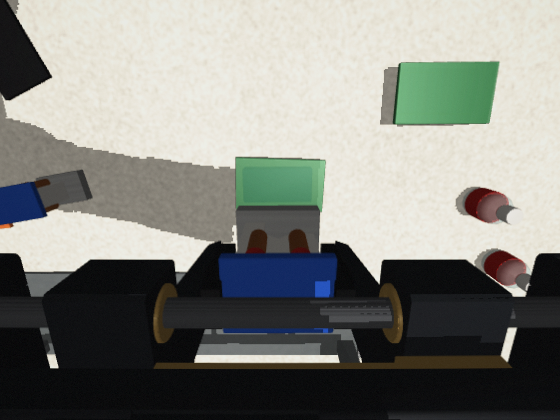

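The wrist view shows carrier A hanging straight in the grip, with its cap at (278,290) and foot at (278,228), and plate_a0 still on its block at (280,180). The rack measures at pin x≈644 with yaw≈-0.5°, and pin 3 is at y≈161.7. I'll carry A to just short of pin 3.

```bash
python3 - <<'E'
from seg import *
z=np.load("wrist2.npz"); K,D,_=cam("wrist"); P=cloud(z["d"],(K,D,z["T"]))*1000
f=P[205:250,230:325].reshape(-1,3); f=f[(f[:,2]>150)&(f[:,2]<200)]; k=abs(f[:,2]-np.median(f[:,2]))<5
print("foot top z",np.median(f[k,2]).round(1),"x",np.percentile(f[k,0],[1,50]).round(1),"y",np.percentile(f[k,1],[1,99]).round(1))
E
python3 -m pendant '[{"claw":0.3,"dx":30,"dy":0,"dz":0,"twist":0},{"claw":0.3,"dx":65,"dy":-1,"dz":0,"twist":0},{"claw":0.3,"dx":100,"dy":-2,"dz":0,"twist":0},{"claw":0.3,"dx":135,"dy":-3,"dz":0,"twist":0},{"claw":0.3,"dx":165,"dy":-4,"dz":0,"twist":0},{"claw":0.3,"dx":180,"dy":-4,"dz":0,"twist":0},{"claw":0.3,"dx":184,"dy":-4,"dz":0,"twist":0},{"claw":0.3,"dx":184,"dy":-4,"dz":0,"twist":0}]'
python3 - <<'E'
from seg import *
s=r.get_state();print(s["tool_pos"],s["q"].round(2),s["contact_force"],s["opening"])
for n in("wrist","top"):
    im,d,c=snap(n);P=cloud(d,c)*1000; b,g,rr=[im[...,k].astype(int) for k in range(3)]
    red=((rr>60)&(rr>2*g)&(rr>2*b)&(P[...,0]>600)&(P[...,0]<680)&(abs(P[...,1])<250)&(P[...,2]>100)&(P[...,2]<160)).astype(np.uint8)
    k,l,st,ce=cv2.connectedComponentsWithStats(red)
    for i in range(1,k):
        if st[i,4]>2: print(n,ce[i].round(1),st[i,4],(np.median(P[l==i],0)).round(1),(P[l==i].min(0)).round(1),(P[l==i].max(0)).round(1))
    if n=="wrist": cv2.imwrite("pics/w7.png",im); np.savez("w7.npz",d=d,T=c[2],im=im)
E
```

```text
foot top z 180.5 x [441.4 448.1] y [ 99.  150.2]
clock: 24.05
tool_pos: [0.644, 0.1216, 0.2077]
eef_rot: [0.005, 1.0, -0.0, -0.001]
contact_force: [-0.3, -0.2, -2.8]
opening: 0.514
finger_force: 37.3
[0.64404055 0.12156607 0.20768558] [ 0.23  0.96 -1.06  1.47  0.86  1.23  0.62] [-0.26806457 -0.23428501 -2.82192977] 0.5141558107866889
wrist [ 50.7 185.1] 221 [617.5 -49.3 135.8] [616.6 -61.4 122.5] [620.2 -42.  142.1]
wrist [190.4 184.9] 206 [618.3  56.6 137. ] [617.4  46.5 125.1] [621.3  65.1 141.9]
wrist [331.6 184.3] 192 [618.9 162.4 137. ] [618.2 153.3 122.5] [621.9 172.3 142. ]
```

View pics/w7.png

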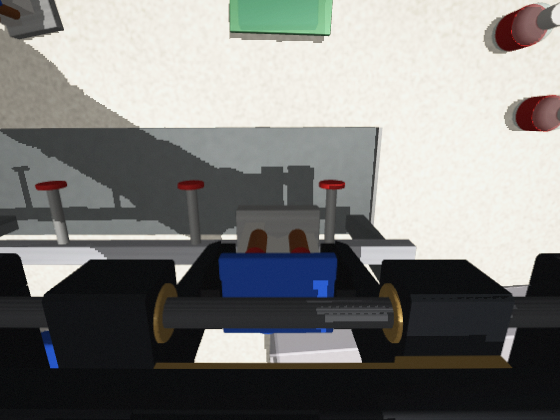

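The pin 3 head is at (332,184) and the carrier's foot at (278,215) is left of it, clear to descend. Pin 3 ≈ (645, 162).

```bash
python3 -m pendant '[{"claw":0.3,"dx":1,"dy":0,"dz":-10,"twist":0},{"claw":0.3,"dx":1.5,"dy":0,"dz":-25,"twist":0},{"claw":0.3,"dx":1.5,"dy":0,"dz":-40,"twist":0},{"claw":0.3,"dx":1.5,"dy":0,"dz":-52,"twist":0},{"claw":0.3,"dx":1.5,"dy":0,"dz":-58,"twist":0},{"claw":0.3,"dx":1.5,"dy":0,"dz":-58,"twist":0},{"claw":0.3,"dx":1.5,"dy":0,"dz":-58,"twist":0}]'
python3 - <<'E'
from seg import *
im,d,c=snap("wrist");P=cloud(d,c)*1000; s=r.get_state(); print(s["tool_pos"])
z0=s["tool_pos"][2]*1000
f=P[180:250,220:335].reshape(-1,3); k=abs(f[:,2]-(z0-28))<4
print("foot z",np.median(f[k,2]).round(1),"x",np.percentile(f[k,0],[1,99]).round(1),"y",np.percentile(f[k,1],[1,99]).round(1))
im,d,c=snap("side"); cv2.imwrite("pics/s3.png",cv2.resize(im[170:270,150:270],(720,600),interpolation=cv2.INTER_CUBIC))
E
python3 -m pendant '[{"claw":0.3,"dx":0,"dy":3,"dz":0,"twist":0},{"claw":0.3,"dx":0,"dy":7,"dz":0,"twist":0},{"claw":0.3,"dx":0,"dy":11,"dz":0,"twist":0},{"claw":0.3,"dx":0,"dy":15,"dz":0,"twist":0},{"claw":0.3,"dx":0,"dy":18,"dz":0,"twist":0},{"claw":0.3,"dx":0,"dy":20,"dz":0,"twist":0},{"claw":0.3,"dx":0,"dy":20,"dz":0,"twist":0}]'
```

```text
clock: 24.85
tool_pos: [0.6464, 0.1218, 0.1514]
eef_rot: [0.005, 1.0, 0.0, 0.0]
contact_force: [-0.7, 0.4, -2.4]
opening: 0.51
finger_force: 37.3
[0.64663181 0.12187534 0.15183019]
foot z 124.1 x [627.9 649.1] y [ 96.3 147.5]
clock: 25.65
tool_pos: [0.6462, 0.142, 0.1513]
eef_rot: [0.005, 1.0, 0.0, -0.0]
contact_force: [-0.2, 0.9, -2.9]
opening: 0.512
finger_force: 37.3
```

View pics/s3.png

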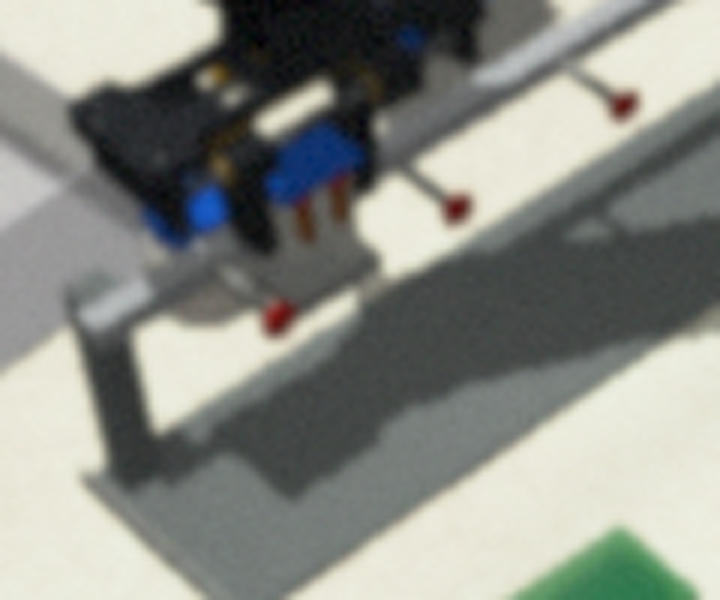

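The crop shows pin 3's head (277,317) next to the carrier's slot side, level with the gap above the foot. The foot is 3 mm high, so I'll lower 3 and slide on.

```bash
python3 -m pendant '[{"claw":0.3,"dx":-1,"dy":0,"dz":-2,"twist":0},{"claw":0.3,"dx":-1,"dy":3,"dz":-3,"twist":0},{"claw":0.3,"dx":-1,"dy":7,"dz":-3,"twist":0},{"claw":0.3,"dx":-1,"dy":11,"dz":-3,"twist":0},{"claw":0.3,"dx":-1,"dy":15,"dz":-3,"twist":0},{"claw":0.3,"dx":-1,"dy":18,"dz":-3,"twist":0},{"claw":0.3,"dx":-1,"dy":20,"dz":-3,"twist":0},{"claw":0.3,"dx":-1,"dy":20,"dz":-3,"twist":0}]'
python3 -m pendant '[{"claw":0.3,"dx":0,"dy":0,"dz":-2,"twist":0},{"claw":0.3,"dx":0,"dy":0,"dz":-4,"twist":0},{"claw":0.3,"dx":0,"dy":0,"dz":-6,"twist":0},{"claw":0.3,"dx":0,"dy":0,"dz":-8,"twist":0},{"claw":0.3,"dx":0,"dy":0,"dz":-8,"twist":0}]'
```

```text
clock: 26.45
tool_pos: [0.6452, 0.162, 0.1483]
eef_rot: [0.005, 1.0, 0.0, 0.0]
contact_force: [-0.8, -0.2, -2.4]
opening: 0.511
finger_force: 37.3
clock: 26.95
tool_pos: [0.6452, 0.1613, 0.1398]
eef_rot: [0.005, 1.0, -0.0, -0.0]
contact_force: [-0.9, -0.4, -2.0]
opening: 0.513
finger_force: 37.3
```

```bash
python3 -m pendant '[{"claw":0.3,"dx":0,"dy":0,"dz":-1,"twist":0},{"claw":0.3,"dx":0,"dy":0,"dz":-2,"twist":0},{"claw":0.3,"dx":0,"dy":0,"dz":-2,"twist":0},{"claw":0.3,"dx":0,"dy":0,"dz":-2,"twist":0}]'
python3 -m pendant '[{"claw":0.3,"dx":0,"dy":0,"dz":-1,"twist":0},{"claw":0.3,"dx":0,"dy":0,"dz":-1,"twist":0},{"claw":0.3,"dx":0,"dy":0,"dz":-1,"twist":0}]'
```

```text
clock: 27.35
tool_pos: [0.6454, 0.1621, 0.1386]
eef_rot: [0.005, 1.0, 0.001, 0.0]
contact_force: [-0.3, 0.7, 0.3]
opening: 0.511
finger_force: 37.5
clock: 27.65
tool_pos: [0.6456, 0.1625, 0.138]
eef_rot: [0.005, 1.0, 0.001, 0.001]
contact_force: [-0.5, 2.6, 4.2]
opening: 0.511
finger_force: 37.8
```

```bash
python3 -m pendant '[{"claw":0.55,"dx":0,"dy":0,"dz":0,"twist":0},{"claw":0.62,"dx":0,"dy":0,"dz":0,"twist":0},{"claw":0.75,"dx":0,"dy":0,"dz":0,"twist":0},{"claw":0.75,"dx":0,"dy":0,"dz":0,"twist":0},{"claw":0.75,"dx":0,"dy":0,"dz":15,"twist":0},{"claw":0.75,"dx":0,"dy":0,"dz":50,"twist":0},{"claw":0.75,"dx":0,"dy":0,"dz":90,"twist":0},{"claw":0.75,"dx":0,"dy":0,"dz":100,"twist":0}]'
python3 - <<'E'
from seg import *
im,d,c=snap("side"); P=cloud(d,c);cv2.imwrite("pics/s4.png",cv2.resize(im[170:270,150:270],(720,600),interpolation=cv2.INTER_CUBIC))
im,d,c=snap("top"); P=cloud(d,c)
for nm,x,y,z in(("A hung",.645,.162,.176),("pile",.362,.297,.029),("A0",.462,.125,.023),("B",.361,-.317,.102),("c",.464,-.134,.077)):
    m=big((d>0)&(abs(P[...,2]-z)<.007)&(np.hypot(P[...,0]-x,P[...,1]-y)<.08))
    if m.any(): print(nm,*rect(P,m))
E
```

```text
clock: 28.45
tool_pos: [0.6468, 0.1636, 0.2432]
eef_rot: [0.005, 1.0, 0.002, 0.003]
contact_force: [-0.4, 0.4, 1.0]
opening: 0.751
finger_force: 0.0
A hung [639.8 161.9] [25.6 47.7] 88.3 98 174.2
pile [362.  296.5] [ 58.8 103.8] 91.6 610 28.4
A0 [459.2 125.4] [ 60.3 100.5] 87.6 609 22.7
B [ 357.7 -315.2] [36.3 48.8] 103.3 204 100.5
```

View pics/s4.png

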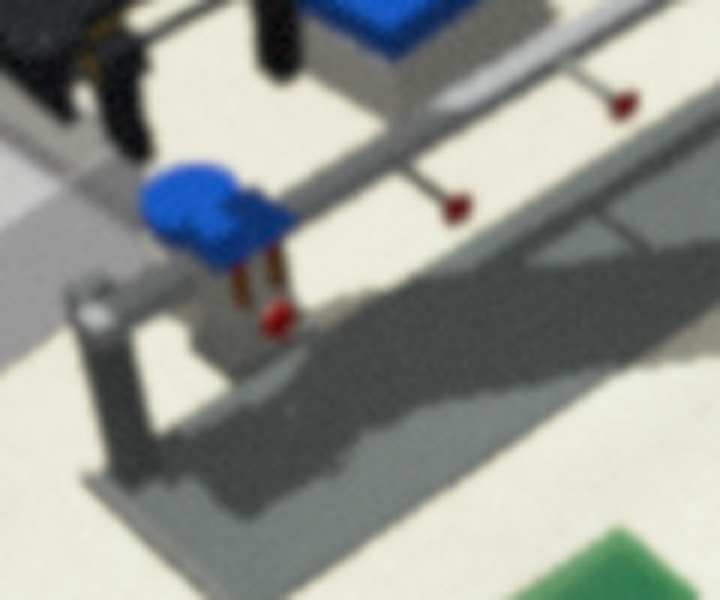

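Carrier A hangs on pin 3: its head is at (277,317), the cap at (215,215), and the cap top measures z 174. Next is plate_a0. Carrier_c no longer shows at its old place, so I'll look again for it afterwards.

```bash
python3 -m pendant '[{"claw":0.75,"dx":-30,"dy":-5,"dz":0,"twist":-0.14},{"claw":0.9,"dx":-65,"dy":-10,"dz":0,"twist":-0.28},{"claw":1,"dx":-100,"dy":-20,"dz":0,"twist":-0.42},{"claw":1,"dx":-135,"dy":-28,"dz":0,"twist":-0.56},{"claw":1,"dx":-165,"dy":-34,"dz":0,"twist":-0.7},{"claw":1,"dx":-187,"dy":-38,"dz":0,"twist":-0.85},{"claw":1,"dx":-187,"dy":-38,"dz":0,"twist":-1.0},{"claw":1,"dx":-187,"dy":-38,"dz":0,"twist":-1.15}]'
python3 -m pendant '[{"claw":1,"dx":0,"dy":0,"dz":0,"twist":-0.15},{"claw":1,"dx":0,"dy":0,"dz":0,"twist":-0.3},{"claw":1,"dx":0,"dy":0,"dz":0,"twist":-0.45},{"claw":1,"dx":0,"dy":0,"dz":0,"twist":-0.454},{"claw":1,"dx":0,"dy":0,"dz":0,"twist":-0.454},{"claw":1,"dx":0,"dy":0,"dz":0,"twist":-0.454}]'
cat > see.py <<'E'
from seg import *
import sys
def look(items,cams):
    for n in cams:
        im,d,c=snap(n);P=cloud(d,c)
        for nm,x,y,z in items:
            m=big((d>0)&(abs(P[...,2]-z)<.007)&(np.hypot(P[...,0]-x,P[...,1]-y)<.085))
            if m.sum()>20: print(n,nm,*rect(P,m))
    s=r.get_state(); R_=R.from_quat(s["eef_rot"]).as_matrix(); print((s["tool_pos"]*1000).round(1),"yaw",np.degrees(np.arctan2(R_[1,0],R_[0,0])).round(1),"q7",s["q"][6].round(2))
E
python3 -c '
from see import *
look([("A0",.46,.125,.024),("pile",.362,.297,.03)],["wrist"])
look([("c",.464,-.134,.077)],["top","side"])
for q in nets.place_of("top","carrier_c"): print(q)
'
```

```text
clock: 29.35
tool_pos: [0.4569, 0.1223, 0.2363]
eef_rot: [0.551, 0.835, -0.001, -0.0]
contact_force: [-0.5, -0.6, -0.2]
opening: 1.0
finger_force: 0.0
clock: 29.95
tool_pos: [0.458, 0.1232, 0.2368]
eef_rot: [0.722, 0.692, -0.0, -0.0]
contact_force: [0.2, 0.1, -0.4]
opening: 1.002
finger_force: 0.0
wrist A0 [459.  125.7] [60.  99.7] 87.6 3960 25.0
wrist pile [363.8 283.3] [60.5 72.3] 89.4 4229 30.8
[458.1 123.3 236.9] yaw 87.6 q7 -0.99
top c [ 463.5 -133.8] [35.8 48.5] 99.4 193 76.7
side c [ 463.3 -131.2] [36.6 52.3] 100.4 152 77.6
[458.2 123.4 237. ] yaw 87.5 q7 -0.99
{'position': [0.5405, 0.5545], 'confidence': 0.82}
{'position': [0.4723, 0.416], 'confidence': 0.56}
{'position': [0.4354, 0.3943], 'confidence': 0.52}
```

```bash
python3 -m pendant '[{"claw":1,"dx":1,"dy":2,"dz":-45,"twist":0},{"claw":1,"dx":1,"dy":2,"dz":-95,"twist":0},{"claw":1,"dx":1,"dy":2,"dz":-145,"twist":0},{"claw":1,"dx":1,"dy":2,"dz":-185,"twist":0},{"claw":1,"dx":1,"dy":2,"dz":-215,"twist":0},{"claw":1,"dx":1,"dy":2,"dz":-228,"twist":0},{"claw":1,"dx":1,"dy":2,"dz":-233,"twist":0},{"claw":1,"dx":1,"dy":2,"dz":-233,"twist":0}]' 25
python3 -m pendant '[{"claw":0.7,"dx":0,"dy":0,"dz":0,"twist":0},{"claw":0.6,"dx":0,"dy":0,"dz":0,"twist":0},{"claw":0.5,"dx":0,"dy":0,"dz":0,"twist":0},{"claw":0.5,"dx":0,"dy":0,"dz":0,"twist":0},{"claw":0.5,"dx":0,"dy":0,"dz":0,"twist":0},{"claw":0.5,"dx":0,"dy":0,"dz":1,"twist":0},{"claw":0.5,"dx":0,"dy":0,"dz":5,"twist":0},{"claw":0.5,"dx":0,"dy":0,"dz":20,"twist":0}]' 25
```

```text
clock: 30.95
tool_pos: [0.4592, 0.1257, 0.0038]
eef_rot: [0.722, 0.692, -0.0, 0.0]
contact_force: [0.4, -0.7, -0.1]
opening: 0.999
finger_force: 0.0
clock: 31.75
tool_pos: [0.4585, 0.1255, 0.0237]
eef_rot: [0.722, 0.692, -0.001, -0.0]
contact_force: [-0.6, -0.4, -1.0]
opening: 0.673
finger_force: 25.0
```

```bash
python3 -m pendant '[{"claw":0.5,"dx":0,"dy":0,"dz":40,"twist":0},{"claw":0.5,"dx":0,"dy":0,"dz":80,"twist":0},{"claw":0.5,"dx":-10,"dy":20,"dz":110,"twist":0.01},{"claw":0.5,"dx":-30,"dy":55,"dz":110,"twist":0.02},{"claw":0.5,"dx":-50,"dy":90,"dz":110,"twist":0.03},{"claw":0.5,"dx":-73,"dy":130,"dz":110,"twist":0.042},{"claw":0.5,"dx":-90,"dy":160,"dz":110,"twist":0.042},{"claw":0.5,"dx":-96.5,"dy":171,"dz":110,"twist":0.042}]' 
python3 -m pendant '[{"claw":0.5,"dx":0,"dy":0,"dz":0,"twist":0},{"claw":0.5,"dx":0,"dy":0,"dz":-20,"twist":0},{"claw":0.5,"dx":0,"dy":0,"dz":-50,"twist":0},{"claw":0.5,"dx":0,"dy":0,"dz":-80,"twist":0},{"claw":0.5,"dx":0,"dy":0,"dz":-102,"twist":0},{"claw":0.5,"dx":0,"dy":0,"dz":-112,"twist":0},{"claw":0.5,"dx":0,"dy":0,"dz":-114,"twist":0},{"claw":0.5,"dx":0,"dy":0,"dz":-114,"twist":0}]'
python3 -c 'from see import *
look([],[])'
```

```text
clock: 32.55
tool_pos: [0.3604, 0.3003, 0.1348]
eef_rot: [0.706, 0.709, 0.001, -0.001]
contact_force: [0.1, 0.5, -1.2]
opening: 0.674
finger_force: 25.0
clock: 33.35
tool_pos: [0.3631, 0.2937, 0.0201]
eef_rot: [0.709, 0.706, -0.001, 0.001]
contact_force: [-1.0, -0.1, -0.9]
opening: 0.677
finger_force: 25.0
[363.1 293.7  20.1] yaw 89.8 q7 -1.88
```

```bash
python3 -m pendant '[{"claw":0.5,"dx":0,"dy":1,"dz":-1,"twist":0},{"claw":0.5,"dx":0,"dy":1,"dz":-1,"twist":0},{"claw":0.5,"dx":0,"dy":1,"dz":-1,"twist":0}]'
python3 -c 'from see import *
look([("held",.363,.297,.038)],["wrist","side"])'
```

```text
clock: 33.65
tool_pos: [0.3633, 0.2937, 0.0196]
eef_rot: [0.709, 0.705, -0.002, 0.002]
contact_force: [-2.7, -2.9, 8.2]
opening: 0.677
finger_force: 25.0
wrist held [363.4 315.7] [65.4 90. ] 0.8 18737 40.1
side held [369.  324.9] [48.7 76.3] 179.8 385 38.8
[363.3 293.7  19.6] yaw 89.7 q7 -1.88
```

```bash
python3 -m pendant '[{"claw":0.5,"dx":0,"dy":0,"dz":10,"twist":0},{"claw":0.5,"dx":0,"dy":0,"dz":30,"twist":0},{"claw":0.5,"dx":0,"dy":0,"dz":30,"twist":0},{"claw":0.5,"dx":0,"dy":0,"dz":30,"twist":0},{"claw":0.5,"dx":0,"dy":0,"dz":30,"twist":0}]'
python3 - <<'E'
from seg import *
s=r.get_state(); print(s["tool_pos"]*1000,s["q"].round(2)); z0=s["tool_pos"][2]
K,D,T=cam("wrist"); im,d=eyes.snapshot("wrist"); P=cloud(d,(K,D,T))*1000
m=(d>0)&(abs(P[...,2]-z0*1000-22)<12)&(abs(P[...,0]-362)<24)&(P[...,1]>300)
q=P[m]; A=np.c_[q[:,:2]-[362,297],np.ones(len(q))]; print("plane tilt x,y,z0",np.linalg.lstsq(A,q[:,2],rcond=None)[0].round(4), "y max",np.percentile(q[:,1],[99.5]))
im,d,c=snap("top");P=cloud(d,c)*1000; b,g,rr=[im[...,k].astype(int) for k in range(3)]
im2,d2,c2=snap("side"); cv2.imwrite("pics/s5.png",cv2.resize(im2[270:370,160:280],(720,600),interpolation=cv2.INTER_CUBIC))
E
```

```text
clock: 34.25
tool_pos: [0.3632, 0.2965, 0.0485]
eef_rot: [0.708, 0.706, -0.0, 0.0]
contact_force: [0.2, -0.1, -2.8]
opening: 0.681
finger_force: 25.0
[363.17920087 296.51053284  48.54315275] [-0.6   0.86 -0.31  2.16  1.02  0.27 -1.8 ]
plane tilt x,y,z0 [ 2.13000e-02 -7.35000e-02  7.06233e+01] y max [350.92048536]
```

View pics/s5.png

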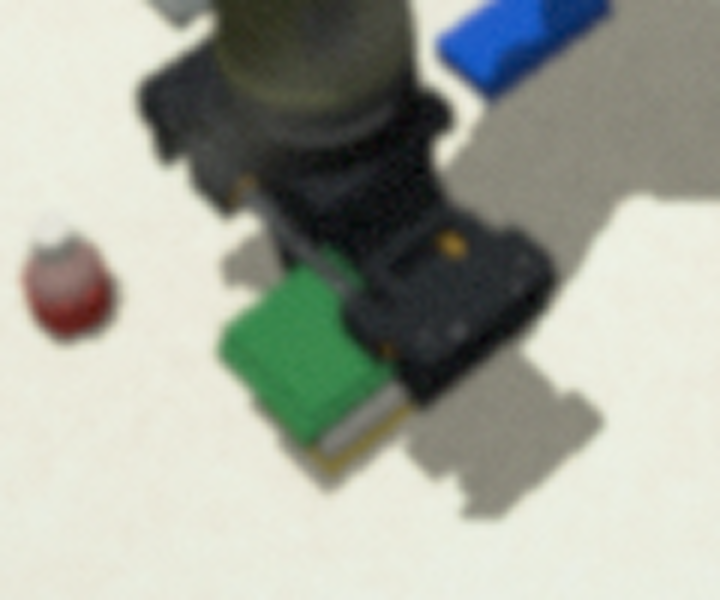

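The force of -2.8 N and the crop (green stack lifted off the white block at (370,410)) show that the fingers pinched the two lower plates along with the held one. I'll set them all back on the block with a soft grip.

```bash
python3 -m pendant '[{"claw":0.5,"dx":0,"dy":0,"dz":-10,"twist":0},{"claw":0.5,"dx":0,"dy":0,"dz":-20,"twist":0},{"claw":0.5,"dx":0,"dy":0,"dz":-25,"twist":0},{"claw":0.5,"dx":0,"dy":0,"dz":-27,"twist":0},{"claw":0.5,"dx":0,"dy":0,"dz":-28,"twist":0},{"claw":0.5,"dx":0,"dy":0,"dz":-29,"twist":0},{"claw":0.5,"dx":0,"dy":0,"dz":-29,"twist":0}]' 25
python3 -c 'from see import *
look([],[])'
```

```text
clock: 35.1
tool_pos: [0.3629, 0.2976, 0.0204]
eef_rot: [0.708, 0.706, 0.0, 0.0]
contact_force: [-0.0, 0.6, -2.5]
opening: 0.677
finger_force: 25.0
[362.9 297.6  20.4] yaw 89.9 q7 -1.89
```

```bash
python3 -m pendant '[{"claw":0.5,"dx":0,"dy":-1,"dz":-1,"twist":0},{"claw":0.5,"dx":0,"dy":-1,"dz":-2,"twist":0},{"claw":0.5,"dx":0,"dy":-1,"dz":-2,"twist":0}]' 25
python3 -m pendant '[{"claw":0.5,"dx":0,"dy":0,"dz":-1,"twist":0},{"claw":0.5,"dx":0,"dy":0,"dz":-2,"twist":0},{"claw":0.5,"dx":0,"dy":0,"dz":-2,"twist":0}]' 25
```

```text
clock: 35.4
tool_pos: [0.3631, 0.2971, 0.0193]
eef_rot: [0.708, 0.707, 0.001, -0.0]
contact_force: [-1.0, -0.6, 7.8]
opening: 0.676
finger_force: 25.0
clock: 35.7
tool_pos: [0.3632, 0.297, 0.0176]
eef_rot: [0.708, 0.707, 0.001, -0.0]
contact_force: [-1.2, 0.4, 11.9]
opening: 0.677
finger_force: 25.0
```

```bash
python3 -m pendant '[{"claw":0.5,"dx":0,"dy":0,"dz":0,"twist":0},{"claw":0.5,"dx":0,"dy":0,"dz":-1,"twist":0},{"claw":0.5,"dx":0,"dy":0,"dz":-2,"twist":0},{"claw":0.5,"dx":0,"dy":0,"dz":-2,"twist":0}]' 4
python3 -m pendant '[{"claw":0.7,"dx":0,"dy":0,"dz":0,"twist":0},{"claw":0.72,"dx":0,"dy":0,"dz":0,"twist":0},{"claw":0.8,"dx":0,"dy":0,"dz":0,"twist":0},{"claw":1,"dx":0,"dy":0,"dz":0,"twist":0},{"claw":1,"dx":0,"dy":0,"dz":40,"twist":0},{"claw":1,"dx":0,"dy":0,"dz":90,"twist":0},{"claw":1,"dx":0,"dy":0,"dz":140,"twist":0},{"claw":1,"dx":0,"dy":0,"dz":140,"twist":0}]' 4
python3 - <<'E'
from see import *
look([("pile",.363,.297,.036)],["wrist","top","side"])
im,d,c=snap("side"); cv2.imwrite("pics/s6.png",cv2.resize(im[290:365,175:275],(800,600),interpolation=cv2.INTER_CUBIC))
E
```

```text
clock: 36.1
tool_pos: [0.3633, 0.2968, 0.0144]
eef_rot: [0.708, 0.706, 0.001, 0.0]
contact_force: [1.5, 0.6, 4.7]
opening: 0.684
finger_force: 4.0
clock: 36.9
tool_pos: [0.3645, 0.2989, 0.1591]
eef_rot: [0.708, 0.706, 0.005, -0.001]
contact_force: [1.0, 1.1, 0.7]
opening: 0.999
finger_force: 0.0
wrist pile [363.4 299.2] [ 60.2 104.4] 90.0 6877 36.9
side pile [364.4 298.8] [ 65.6 103.6] 89.9 829 35.9
[362.9 295.7 153.9] yaw 89.8 q7 -1.57
```

View pics/s6.png

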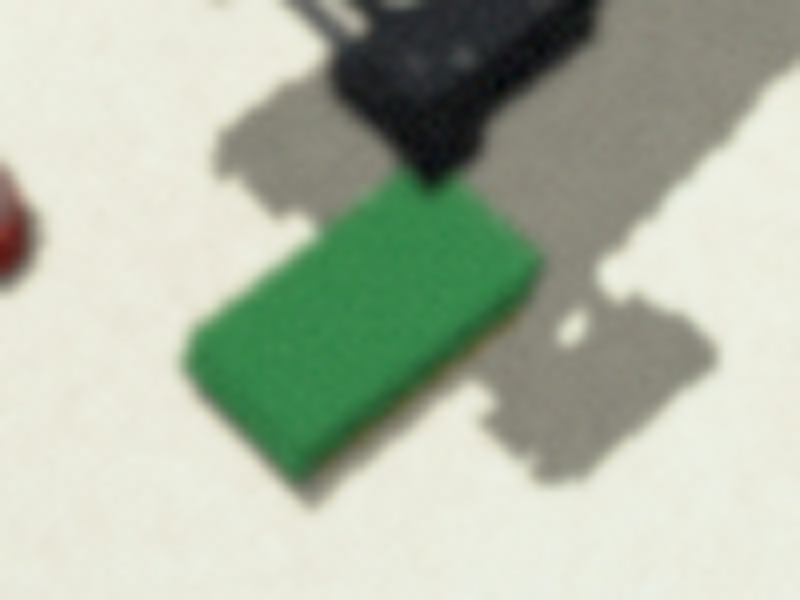

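The pile of three is neat in x. Its y extent of 104 mm suggests the top plate sits ≈4 mm toward +y. I'll measure the layers separately.

```bash
python3 -m pendant '[{"claw":1,"dx":-2,"dy":-40,"dz":40,"twist":0},{"claw":1,"dx":0,"dy":-60,"dz":60,"twist":0},{"claw":1,"dx":0,"dy":-60,"dz":60,"twist":0},{"claw":1,"dx":0,"dy":-60,"dz":60,"twist":0}]'
python3 - <<'E'
from seg import *
s=r.get_state(); print(s["tool_pos"])
im,d,c=snap("wrist");P=cloud(d,c)*1000
for n in range(2):
  if n: 
    im,d,c=snap("top");P=cloud(d,c)*1000
  m=(d>0)&(abs(P[...,0]-362)<45)&(abs(P[...,1]-297)<70)&(P[...,2]>20)
  h,e=np.histogram(P[m][:,2],bins=np.arange(20,46,1)); print(h)
  for lo,hi in((34,42),(28.5,33.5),(22,28)):
    k=P[m]; k=k[(k[:,2]>lo)&(k[:,2]<hi)]
    if len(k)>5: print(lo,len(k),np.percentile(k,[1,99],axis=0).round(1).tolist())
E
```

```text
clock: 37.5
tool_pos: [0.3628, 0.236, 0.2133]
eef_rot: [0.708, 0.706, -0.001, -0.0]
contact_force: [0.5, 0.6, -0.6]
opening: 0.999
finger_force: 0.0
[0.36276518 0.23602953 0.21332246]
[   0    0    0    5   28   20    3    0    0   23   78   56   15    2
   18  530 2328 2214  440   28    0    0    0    0    0]
34 5558 [[334.1, 249.1, 35.2], [392.8, 347.1, 38.8]]
28.5 172 [[334.0, 348.7, 29.4], [392.2, 351.0, 32.6]]
22 56 [[335.0, 352.3, 23.6], [392.1, 352.7, 26.2]]
[0 0 0 0 0 0 0 0 0 0 0 0 0 0 0 0 0 0 0 0 0 0 0 0 0]
```

Top plate y 248.5–347.5, second to 351, bottom to 353. So the lower plates are offset 3–5 mm toward +y. I'll square the pile with closed fingers, first pushing the upper two from the -y end and then the whole pile from the +y end.

```bash
python3 -m pendant '[{"claw":0,"dx":0,"dy":-8,"dz":-40,"twist":0},{"claw":0,"dx":0,"dy":-8,"dz":-80,"twist":0},{"claw":0,"dx":0,"dy":-8,"dz":-80,"twist":0},{"claw":0,"dx":0,"dy":-8,"dz":-80,"twist":0},{"claw":0,"dx":0,"dy":-8,"dz":-120,"twist":0},{"claw":0,"dx":0,"dy":-8,"dz":-160,"twist":0},{"claw":0,"dx":0,"dy":-8,"dz":-185,"twist":0},{"claw":0,"dx":0,"dy":-8,"dz":-188,"twist":0}]' 10
python3 -m pendant '[{"claw":0,"dx":0,"dy":4,"dz":0,"twist":0},{"claw":0,"dx":0,"dy":8,"dz":0,"twist":0},{"claw":0,"dx":0,"dy":10,"dz":0,"twist":0},{"claw":0,"dx":0,"dy":12,"dz":0,"twist":0},{"claw":0,"dx":0,"dy":13,"dz":0,"twist":0},{"claw":0,"dx":0,"dy":14,"dz":0,"twist":0},{"claw":0,"dx":0,"dy":14,"dz":0,"twist":0}]' 10
python3 -m pendant '[{"claw":0,"dx":0,"dy":-10,"dz":0,"twist":0},{"claw":0,"dx":0,"dy":-10,"dz":40,"twist":0},{"claw":0,"dx":0,"dy":-10,"dz":90,"twist":0},{"claw":0,"dx":0,"dy":-6,"dz":140,"twist":0},{"claw":0,"dx":0,"dy":-6,"dz":188,"twist":0},{"claw":0,"dx":0,"dy":-6,"dz":188,"twist":0},{"claw":0,"dx":0,"dy":-6,"dz":188,"twist":0}]' 10
cat > pile.py <<'E'
from seg import *
im,d,c=snap("wrist");P=cloud(d,c)*1000
m=(d>0)&(abs(P[...,0]-362)<45)&(abs(P[...,1]-297)<70)&(P[...,2]>20)
for lo,hi in((40.5,46),(34,40),(28.5,33.5),(22,28)):
    k=P[m]; k=k[(k[:,2]>lo)&(k[:,2]<hi)]
    if len(k)>5: print(lo,len(k),np.percentile(k,[1,99],axis=0).round(1).tolist())
E
python3 pile.py
```

```text
clock: 38.4
tool_pos: [0.3642, 0.2301, 0.0262]
eef_rot: [0.707, 0.707, 0.002, 0.001]
contact_force: [0.2, -0.4, 0.4]
opening: 0.295
finger_force: 0.0
clock: 39.1
tool_pos: [0.3629, 0.2423, 0.0265]
eef_rot: [0.708, 0.706, 0.0, 0.0]
contact_force: [-0.1, -2.2, 0.6]
opening: 0.006
finger_force: 0.7
clock: 39.8
tool_pos: [0.3642, 0.2395, 0.219]
eef_rot: [0.708, 0.706, 0.005, -0.0]
contact_force: [0.9, 0.5, -0.9]
opening: 0.007
finger_force: 0.0
34 5363 [[330.9, 254.6, 35.2], [390.7, 352.3, 38.7]]
28.5 145 [[389.8, 253.5, 29.3], [393.2, 335.7, 32.6]]
```

```bash
python3 -m pendant '[{"claw":0,"dx":0,"dy":40,"dz":0,"twist":0},{"claw":0,"dx":0,"dy":85,"dz":0,"twist":0},{"claw":0,"dx":0,"dy":125,"dz":0,"twist":0},{"claw":0,"dx":0,"dy":136,"dz":-40,"twist":0},{"claw":0,"dx":0,"dy":136,"dz":-90,"twist":0},{"claw":0,"dx":0,"dy":136,"dz":-140,"twist":0},{"claw":0,"dx":0,"dy":136,"dz":-180,"twist":0},{"claw":0,"dx":0,"dy":136,"dz":-193,"twist":0}]' 10
python3 -m pendant '[{"claw":0,"dx":0,"dy":0,"dz":-2,"twist":0},{"claw":0,"dx":0,"dy":-4,"dz":-2,"twist":0},{"claw":0,"dx":0,"dy":-8,"dz":-2,"twist":0},{"claw":0,"dx":0,"dy":-11,"dz":-2,"twist":0},{"claw":0,"dx":0,"dy":-13,"dz":-2,"twist":0},{"claw":0,"dx":0,"dy":-15,"dz":-2,"twist":0},{"claw":0,"dx":0,"dy":-15,"dz":-2,"twist":0}]' 10
```

```text
clock: 40.65
tool_pos: [0.3603, 0.3696, 0.0161]
eef_rot: [0.707, 0.707, -0.004, 0.001]
contact_force: [0.1, -0.6, 1.4]
opening: 0.005
finger_force: 0.0
clock: 41.35
tool_pos: [0.3632, 0.3583, 0.0199]
eef_rot: [0.708, 0.706, 0.001, -0.0]
contact_force: [0.3, 2.5, 0.9]
opening: 0.004
finger_force: 1.1
```

```bash
python3 -m pendant '[{"claw":0,"dx":0,"dy":10,"dz":0,"twist":0},{"claw":0,"dx":0,"dy":12,"dz":40,"twist":0},{"claw":0.5,"dx":0,"dy":12,"dz":90,"twist":0},{"claw":1,"dx":0,"dy":-10,"dz":130,"twist":0},{"claw":1,"dx":0,"dy":-40,"dz":170,"twist":0},{"claw":1,"dx":0,"dy":-80,"dz":193,"twist":0},{"claw":1,"dx":0,"dy":-120,"dz":193,"twist":0},{"claw":1,"dx":0,"dy":-120,"dz":193,"twist":0}]' 10
python3 -m pendant '[{"claw":1,"dx":0,"dy":0,"dz":0,"twist":0},{"claw":1,"dx":0,"dy":0,"dz":0,"twist":0}]' 10
python3 pile.py
python3 -c '
from see import *
look([("B",.358,-.315,.102),("c",.464,-.134,.077)],["top","side"])'
```

```text
clock: 42.15
tool_pos: [0.3625, 0.2307, 0.2121]
eef_rot: [0.71, 0.704, -0.003, 0.002]
contact_force: [-0.4, 0.4, -0.1]
opening: 0.529
finger_force: 0.0
clock: 42.35
tool_pos: [0.3627, 0.2387, 0.2122]
eef_rot: [0.707, 0.707, 0.0, -0.0]
contact_force: [0.1, 0.6, -0.1]
opening: 0.708
finger_force: 0.0
34 5540 [[331.8, 248.1, 35.2], [391.2, 345.6, 38.7]]
28.5 143 [[374.1, 248.3, 29.2], [393.3, 347.2, 32.5]]
top B [ 357.8 -315.2] [36.6 49.4] 103.4 206 100.7
top c [ 429.8 -147.7] [35.4 48.1] 98.6 193 76.7
side B [ 366.4 -298.7] [19.2 39.7] 145.9 43 101.9
side c [ 429.9 -145.6] [38.3 52.1] 97.8 156 78.0
[362.5 238.8 212.1] yaw 90.0 q7 -1.42
```

The pile is square again, centred at (361.5, 297). Carrier_c has meanwhile been knocked to (430,-147). I'll go there next and look at its slot side.

```bash
python3 -m pendant '[{"claw":1,"dx":20,"dy":-25,"dz":0,"twist":0.14},{"claw":1,"dx":40,"dy":-55,"dz":0,"twist":0.28},{"claw":1,"dx":60,"dy":-90,"dz":0,"twist":0.42},{"claw":1,"dx":80,"dy":-125,"dz":0,"twist":0.57},{"claw":1,"dx":100,"dy":-160,"dz":0,"twist":0.71},{"claw":1,"dx":120,"dy":-195,"dz":0,"twist":0.85},{"claw":1,"dx":135,"dy":-230,"dz":-10,"twist":1.0},{"claw":1,"dx":150,"dy":-265,"dz":-40,"twist":1.15}]'
python3 -m pendant '[{"claw":1,"dx":0,"dy":-6,"dz":-40,"twist":0.15},{"claw":1,"dx":0,"dy":-6,"dz":-70,"twist":0.3},{"claw":1,"dx":0,"dy":-6,"dz":-70,"twist":0.45},{"claw":1,"dx":0,"dy":-6,"dz":-70,"twist":0.56},{"claw":1,"dx":0,"dy":-6,"dz":-70,"twist":0.56},{"claw":1,"dx":0,"dy":-6,"dz":-70,"twist":0.56}]'
cat > face.py <<'E'
from seg import *
import sys
x,y,zc,yaw=map(float,sys.argv[1:5])   # cap centre mm, underside z, carrier long-axis yaw deg
s=r.get_state(); print(s["tool_pos"]*1000)
im,d,c=snap("wrist");P=cloud(d,c)*1000
a=np.radians(yaw); ey=np.array([np.cos(a),np.sin(a)])
L=(P[...,:2]-[x,y])@ey; W=(P[...,:2]-[x,y])@np.array([ey[1],-ey[0]]); Z=P[...,2]-zc
m=(d>0)&(abs(W)<7)&(abs(L)<40)&(Z>-6)&(Z<85)
for lo in range(-4,82,4):
    k=m&(Z>=lo)&(Z<lo+4)
    if k.sum(): print(lo,k.sum(),np.percentile(L[k],[2,50,98]).round(1))
k=big((d>0)&(abs(Z-78)<6)&(abs(L)<60)); print("cap",*rect(P/1000,k))
E
python3 face.py 430 -146.7 0 98.4
```

```text
clock: 43.3
tool_pos: [0.5156, -0.0277, 0.1735]
eef_rot: [0.207, 0.978, 0.001, 0.002]
contact_force: [0.7, 0.0, 0.5]
opening: 0.997
finger_force: 0.0
clock: 43.9
tool_pos: [0.513, -0.0329, 0.1021]
eef_rot: [-0.067, 0.998, 0.0, -0.0]
contact_force: [0.7, -0.1, 0.2]
opening: 0.998
finger_force: 0.0
[513.01590382 -32.88409735 102.06887327]
-4 47 [25.9 32.9 39.7]
0 320 [25.6 32.1 39.5]
4 29 [25.4 25.9 26.2]
8 67 [14.  25.5 26.2]
12 300 [14.2 20.2 26. ]
28 16 [20.  20.5 20.7]
32 51 [20.  20.5 20.8]
36 50 [20.1 20.5 20.9]
40 53 [19.9 20.4 21.1]
44 66 [19.9 20.4 21. ]
48 67 [19.9 20.4 21. ]
52 69 [19.8 20.3 20.9]
56 74 [19.8 20.3 21. ]
60 74 [19.6 20.3 20.9]
64 16 [20.1 20.6 21.2]
72 53 [23.7 24.3 24.9]
76 2530 [-22.3   1.   24.2]
80 118 [-21.6   3.9  22.9]
cap [ 429.9 -146.3] [36.2 49.4] 98.4 6904 78.8
```

Face ends at z≈30 with the foot visible beneath it, so carrier_c's slot also opens to its +y end (yaw 98.4°). I'll grip it.

```bash
python3 -m pendant '[{"claw":1,"dx":0,"dy":0,"dz":40,"twist":0.012},{"claw":1,"dx":-20,"dy":-25,"dz":60,"twist":0.012},{"claw":1,"dx":-45,"dy":-60,"dz":60,"twist":0.012},{"claw":1,"dx":-70,"dy":-95,"dz":60,"twist":0.012},{"claw":1,"dx":-83,"dy":-113.5,"dz":50,"twist":0.012},{"claw":1,"dx":-83,"dy":-113.5,"dz":40,"twist":0.012},{"claw":1,"dx":-83,"dy":-113.5,"dz":40,"twist":0.012},{"claw":1,"dx":-83,"dy":-113.5,"dz":40,"twist":0.012}]'
python3 -c '
from see import *
look([("c",.43,-.146,.078)],["wrist"])'
python3 -m pendant '[{"claw":1,"dx":0,"dy":0,"dz":-30,"twist":0},{"claw":1,"dx":0,"dy":0,"dz":-65,"twist":0},{"claw":1,"dx":0,"dy":0,"dz":-90,"twist":0},{"claw":1,"dx":0,"dy":0,"dz":-101.5,"twist":0},{"claw":1,"dx":0,"dy":0,"dz":-101.5,"twist":0},{"claw":1,"dx":0,"dy":0,"dz":-101.5,"twist":0}]'
```

```text
clock: 44.75
tool_pos: [0.431, -0.1455, 0.1426]
eef_rot: [-0.075, 0.997, 0.001, 0.001]
contact_force: [-0.1, 0.2, 0.4]
opening: 1.002
finger_force: 0.0
wrist c [ 430.2 -146.5] [36.7 48. ] 98.8 3000 78.9
[ 431.2 -145.4  142.8] yaw -171.4 q7 0.77
clock: 45.4
tool_pos: [0.4308, -0.146, 0.0413]
eef_rot: [-0.075, 0.997, 0.0, 0.001]
contact_force: [0.3, -0.4, -0.1]
opening: 1.003
finger_force: 0.0
```

```bash
python3 -m pendant '[{"claw":0.7,"dx":-0.5,"dy":0,"dz":-1,"twist":0},{"claw":0.5,"dx":-0.5,"dy":0,"dz":-1,"twist":0},{"claw":0.3,"dx":-0.5,"dy":0,"dz":-1,"twist":0},{"claw":0.3,"dx":-0.5,"dy":0,"dz":-1,"twist":0},{"claw":0.3,"dx":-0.5,"dy":0,"dz":-1,"twist":0},{"claw":0.3,"dx":-0.5,"dy":0,"dz":-1,"twist":0},{"claw":0.3,"dx":-0.5,"dy":0,"dz":4,"twist":0},{"claw":0.3,"dx":-0.5,"dy":0,"dz":12,"twist":0}]' 38
python3 -m pendant '[{"claw":0.3,"dx":0,"dy":0,"dz":40,"twist":0},{"claw":0.3,"dx":0,"dy":0,"dz":85,"twist":0},{"claw":0.3,"dx":0,"dy":0,"dz":125,"twist":0},{"claw":0.3,"dx":15,"dy":10,"dz":153,"twist":-0.04},{"claw":0.3,"dx":45,"dy":30,"dz":153,"twist":-0.08},{"claw":0.3,"dx":75,"dy":55,"dz":153,"twist":-0.12},{"claw":0.3,"dx":105,"dy":80,"dz":153,"twist":-0.16},{"claw":0.3,"dx":135,"dy":105,"dz":153,"twist":-0.16}]'
python3 -m pendant '[{"claw":0.3,"dx":25,"dy":20,"dz":0,"twist":0},{"claw":0.3,"dx":50,"dy":40,"dz":0,"twist":0},{"claw":0.3,"dx":70,"dy":50,"dz":0,"twist":0},{"claw":0.3,"dx":79,"dy":55,"dz":0,"twist":0},{"claw":0.3,"dx":79,"dy":55,"dz":0,"twist":0},{"claw":0.3,"dx":79,"dy":55,"dz":0,"twist":0}]'
cat > foot.py <<'E'
from seg import *
s=r.get_state();t=s["tool_pos"]*1000; R_=R.from_quat(s["eef_rot"]).as_matrix()
print(t.round(1),"yaw",np.degrees(np.arctan2(R_[1,0],R_[0,0])).round(1),s["contact_force"].round(1),s["opening"].round(3))
im,d,c=snap("wrist");P=cloud(d,c)*1000; b,g,rr=[im[...,k].astype(int) for k in range(3)]
f=P[170:250,210:345].reshape(-1,3); k=(abs(f[:,2]-(t[2]-28))<5)&(abs(f[:,0]-t[0])<30)&(abs(f[:,1]-t[1])<40)
print("foot top z",np.median(f[k,2]).round(1),"x",np.percentile(f[k,0],[1,99]).round(1),"y",np.percentile(f[k,1],[1,99]).round(1))
red=((rr>60)&(rr>2*g)&(rr>2*b)&(P[...,0]>600)&(P[...,0]<680)&(abs(P[...,1])<250)&(P[...,2]>100)&(P[...,2]<160)).astype(np.uint8)
n,l,st,ce=cv2.connectedComponentsWithStats(red)
for i in range(1,n):
    if st[i,4]>20: print("head",ce[i].round(),st[i,4],(np.median(P[l==i],0)).round(1),(P[l==i].min(0)).round(1),(P[l==i].max(0)).round(1))
E
python3 foot.py
```

```text
clock: 46.2
tool_pos: [0.4287, -0.1471, 0.0527]
eef_rot: [-0.074, 0.997, 0.0, -0.001]
contact_force: [0.2, -0.2, -3.9]
opening: 0.518
finger_force: 37.3
clock: 47.0
tool_pos: [0.5649, -0.0411, 0.2063]
eef_rot: [0.006, 1.0, -0.0, -0.0]
contact_force: [0.1, -1.1, -2.6]
opening: 0.516
finger_force: 37.3
clock: 47.6
tool_pos: [0.6422, 0.012, 0.2055]
eef_rot: [0.005, 1.0, -0.001, -0.001]
contact_force: [0.5, 0.6, -2.0]
opening: 0.513
finger_force: 37.3Traceback (most recent call last):
  File "foot.py", line 3, in <module>
    print(t.round(1),"yaw",np.degrees(np.arctan2(R_[1,0],R_[0,0])).round(1),s["contact_force"].round(1),s["opening"].round(3))
                                                                                                        ^^^^^^^^^^^^^^^^^^
AttributeError: 'float' object has no attribute 'round'
```

```bash
sed -i 's/s\["opening"\].round(3)/round(s["opening"],3)/' foot.py; python3 foot.py
```

```text
[642.2  12.  205.5] yaw 179.4 [ 0.5  0.6 -2. ] 0.513
foot top z 178.4 x [624.7 645.9] y [-13.4  37.7]
head [ 51. 187.] 215 [ 616.6 -157.   136.3] [ 615.8 -168.7  124.4] [ 619.4 -150.6  142.1]
head [191. 187.] 214 [617.2 -51.9 137.1] [616.7 -62.6 122.3] [620.6 -43.2 141.3]
head [334. 186.] 199 [617.9  54.3 136.7] [617.5  45.5 123.6] [620.7  63.9 141.7]
head [476. 186.] 224 [618.9 159.8 136.7] [618.  152.1 125.3] [621.9 171.5 141.9]
```

```bash
python3 -m pendant '[{"claw":0.3,"dx":1,"dy":0,"dz":-12,"twist":0},{"claw":0.3,"dx":1.8,"dy":0,"dz":-28,"twist":0},{"claw":0.3,"dx":1.8,"dy":0,"dz":-42,"twist":0},{"claw":0.3,"dx":1.8,"dy":0,"dz":-52,"twist":0},{"claw":0.3,"dx":1.8,"dy":0,"dz":-57,"twist":0},{"claw":0.3,"dx":1.8,"dy":0,"dz":-57,"twist":0},{"claw":0.3,"dx":1.8,"dy":0,"dz":-57,"twist":0}]'
python3 foot.py
```

```text
clock: 48.35
tool_pos: [0.6453, 0.0133, 0.1491]
eef_rot: [0.005, 1.0, 0.0, 0.0]
contact_force: [0.1, -0.6, -2.6]
opening: 0.513
finger_force: 37.3
[645.3  13.3 149.1] yaw 179.4 [ 0.1 -0.6 -2.6] 0.513
foot top z 122.0 x [627.8 649.4] y [-12.   39.2]
head [350. 202.] 408 [617.9  54.3 136.6] [617.2  45.3 122.1] [621.1  64.4 142. ]
head [537. 201.] 445 [618.7 159.6 135.7] [617.9 152.5 122.7] [621.9 172.2 141.8]
head [161. 202.] 425 [617.1 -51.2 136.3] [616.4 -62.1 123.2] [620.4 -42.7 142.1]
```

```bash
python3 -m pendant '[{"claw":0.3,"dx":-1,"dy":6,"dz":-0.8,"twist":0},{"claw":0.3,"dx":-1,"dy":12,"dz":-0.8,"twist":0},{"claw":0.3,"dx":-1,"dy":18,"dz":-0.8,"twist":0},{"claw":0.3,"dx":-1,"dy":24,"dz":-0.8,"twist":0},{"claw":0.3,"dx":-1,"dy":30,"dz":-0.8,"twist":0},{"claw":0.3,"dx":-1,"dy":36,"dz":-0.8,"twist":0},{"claw":0.3,"dx":-1,"dy":40.7,"dz":-0.8,"twist":0},{"claw":0.3,"dx":-1,"dy":40.7,"dz":-0.8,"twist":0}]'
python3 -m pendant '[{"claw":0.3,"dx":0,"dy":0,"dz":-2,"twist":0},{"claw":0.3,"dx":0,"dy":0,"dz":-4,"twist":0},{"claw":0.3,"dx":0,"dy":0,"dz":-6,"twist":0},{"claw":0.3,"dx":0,"dy":0,"dz":-8,"twist":0},{"claw":0.3,"dx":0,"dy":0,"dz":-9,"twist":0},{"claw":0.3,"dx":0,"dy":0,"dz":-9,"twist":0}]'
```

```text
clock: 49.2
tool_pos: [0.644, 0.0549, 0.1481]
eef_rot: [0.005, 1.0, 0.0, 0.0]
contact_force: [0.1, 0.4, -2.5]
opening: 0.513
finger_force: 37.3
clock: 49.8
tool_pos: [0.6441, 0.0537, 0.1388]
eef_rot: [0.005, 1.0, 0.0, -0.0]
contact_force: [-0.1, -0.7, -1.9]
opening: 0.514
finger_force: 37.3
```

```bash
python3 -m pendant '[{"claw":0.3,"dx":0,"dy":0,"dz":-1,"twist":0},{"claw":0.3,"dx":0,"dy":0,"dz":-2,"twist":0},{"claw":0.3,"dx":0,"dy":0,"dz":-2,"twist":0},{"claw":0.3,"dx":0,"dy":0,"dz":-2,"twist":0}]'
```

```text
clock: 50.2
tool_pos: [0.6444, 0.0546, 0.1376]
eef_rot: [0.005, 1.0, 0.001, 0.001]
contact_force: [0.5, 2.2, 1.5]
opening: 0.512
finger_force: 37.6
```

```bash
python3 -m pendant '[{"claw":0.55,"dx":0,"dy":0,"dz":0,"twist":0},{"claw":0.62,"dx":0,"dy":0,"dz":0,"twist":0},{"claw":0.75,"dx":0,"dy":0,"dz":0,"twist":0},{"claw":0.75,"dx":0,"dy":0,"dz":0,"twist":0},{"claw":0.75,"dx":0,"dy":0,"dz":15,"twist":0},{"claw":0.75,"dx":0,"dy":0,"dz":50,"twist":0},{"claw":0.75,"dx":0,"dy":0,"dz":90,"twist":0},{"claw":0.75,"dx":0,"dy":0,"dz":100,"twist":0}]'
python3 -m pendant '[{"claw":0.75,"dx":-25,"dy":-30,"dz":0,"twist":0.03},{"claw":0.9,"dx":-50,"dy":-62,"dz":0,"twist":0.06},{"claw":1,"dx":-77,"dy":-95,"dz":0,"twist":0.1},{"claw":1,"dx":-102,"dy":-128,"dz":0,"twist":0.15},{"claw":1,"dx":-128,"dy":-160,"dz":0,"twist":0.2},{"claw":1,"dx":-154,"dy":-192,"dz":-20,"twist":0.2},{"claw":1,"dx":-180,"dy":-225,"dz":-50,"twist":0.2},{"claw":1,"dx":-204,"dy":-255,"dz":-90,"twist":0.2}]'
python3 -m pendant '[{"claw":1,"dx":0,"dy":0,"dz":-22,"twist":0},{"claw":1,"dx":0,"dy":0,"dz":-22,"twist":0},{"claw":1,"dx":0,"dy":0,"dz":-22,"twist":0}]'
python3 face.py 358.5 -315.2 24 103
python3 - <<'E'
from seg import *
im,d,c=snap("side"); P=cloud(d,c); cv2.imwrite("pics/s7.png",cv2.resize(im[150:270,150:310],(800,600),interpolation=cv2.INTER_CUBIC))
for y in(.162,.054):
    m=big((d>0)&(abs(P[...,2]-.176)<.007)&(np.hypot(P[...,0]-.645,P[...,1]-y)<.04)); print(*rect(P,m))
E
```

```text
clock: 51.0
tool_pos: [0.6459, 0.0556, 0.2429]
eef_rot: [0.005, 1.0, 0.002, 0.004]
contact_force: [0.9, 1.1, 0.1]
opening: 0.751
finger_force: 0.0
clock: 51.8
tool_pos: [0.4425, -0.1996, 0.1523]
eef_rot: [-0.094, 0.996, -0.001, 0.001]
contact_force: [0.5, -0.3, -1.6]
opening: 1.002
finger_force: 0.0
clock: 52.1
tool_pos: [0.4441, -0.1968, 0.1309]
eef_rot: [-0.095, 0.995, 0.0, 0.001]
contact_force: [-0.2, -0.2, -0.3]
opening: 0.994
finger_force: 0.0
[ 444.11137977 -196.77567869  130.92069014]
-4 39 [25.2 32.7 39.6]
0 344 [25.1 32.3 39.7]
4 24 [24.9 25.4 26.3]
8 60 [19.8 25.3 26.4]
12 168 [19.6 22.3 26. ]
16 33 [19.5 20.  20.4]
20 43 [19.5 20.  20.5]
24 47 [19.6 19.9 20.4]
28 44 [19.2 19.9 20.5]
32 43 [19.5 19.9 20.6]
36 50 [19.5 20.  20.6]
40 55 [19.5 19.9 20.3]
44 57 [19.4 19.9 20.3]
48 61 [19.4 19.9 20.4]
52 63 [19.3 19.8 20.2]
56 69 [19.2 19.8 20.5]
60 65 [19.2 19.8 20.3]
64 12 [19.9 20.1 20.3]
72 42 [23.1 23.7 24.2]
76 2469 [-23.    0.8  23.7]
80 147 [-22.3  -1.6  22. ]
cap [ 359.  -315.2] [36.3 49.5] 103.2 6829 102.8
[644.4 162. ] [40.9 50.3] 90.1 174 175.7
[645.6  54.4] [42.1 49.8] 88.5 164 175.2
```

View pics/s7.png

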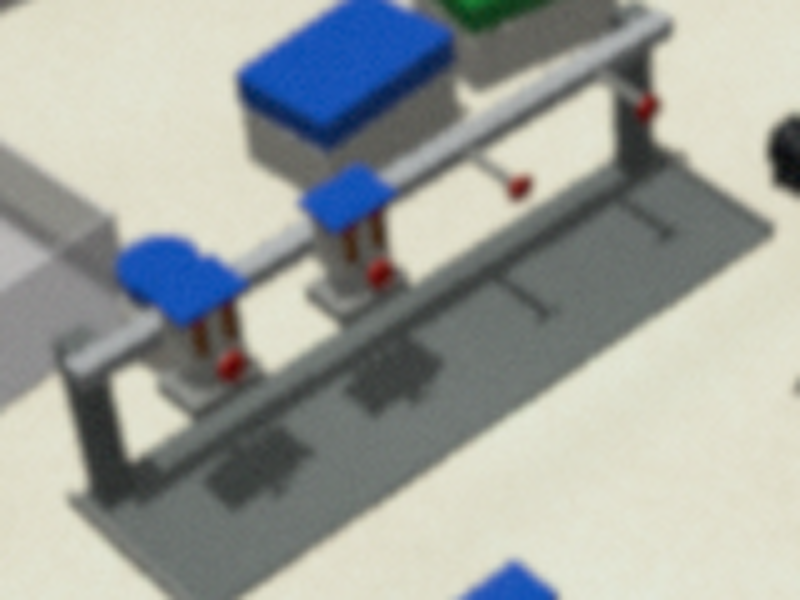

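Both carriers hang straight on pins 3 and 2 (caps at (195,285) and (350,200)), and pins 1 and 0 are free. B's +y face is solid, so its slot opens to -y. I'll slide it toward -y onto pin 0 from the empty pin 1 side.

```bash
python3 -m pendant '[{"claw":1,"dx":0,"dy":0,"dz":30,"twist":0.02},{"claw":1,"dx":-20,"dy":-25,"dz":40,"twist":0.04},{"claw":1,"dx":-45,"dy":-62,"dz":40,"twist":0.04},{"claw":1,"dx":-70,"dy":-98,"dz":40,"twist":0.04},{"claw":1,"dx":-85,"dy":-118,"dz":40,"twist":0.04},{"claw":1,"dx":-85,"dy":-118,"dz":40,"twist":0.04},{"claw":1,"dx":-85,"dy":-118,"dz":40,"twist":0.04},{"claw":1,"dx":-85,"dy":-118,"dz":40,"twist":0.04}]'
python3 -c '
from see import *
look([("B",.359,-.315,.102)],["wrist"])'
```

```text
clock: 53.0
tool_pos: [0.3599, -0.3142, 0.171]
eef_rot: [-0.116, 0.993, -0.0, 0.001]
contact_force: [-1.2, 0.2, 0.6]
opening: 1.001
finger_force: 0.0
wrist B [ 358.9 -315.5] [35.7 48.1] 103.2 2887 102.9
[ 359.8 -314.1  170.8] yaw -166.7 q7 1.34
```

```bash
python3 -m pendant '[{"claw":1,"dx":-0.5,"dy":-1,"dz":-40,"twist":0},{"claw":1,"dx":-0.5,"dy":-1,"dz":-75,"twist":0},{"claw":1,"dx":-0.5,"dy":-1,"dz":-98,"twist":0},{"claw":1,"dx":-0.5,"dy":-1,"dz":-106.5,"twist":0},{"claw":1,"dx":-0.5,"dy":-1,"dz":-106.5,"twist":0},{"claw":1,"dx":-0.5,"dy":-1,"dz":-106.5,"twist":0}]' 38
python3 -m pendant '[{"claw":0.7,"dx":0,"dy":0,"dz":0,"twist":0},{"claw":0.5,"dx":0,"dy":0,"dz":0,"twist":0},{"claw":0.3,"dx":0,"dy":0,"dz":0,"twist":0},{"claw":0.3,"dx":0,"dy":0,"dz":0,"twist":0},{"claw":0.3,"dx":0,"dy":0,"dz":0,"twist":0},{"claw":0.3,"dx":0,"dy":0,"dz":0,"twist":0},{"claw":0.3,"dx":0,"dy":0,"dz":4,"twist":0},{"claw":0.3,"dx":0,"dy":0,"dz":12,"twist":0}]' 38
python3 foot.py
```

```text
clock: 53.65
tool_pos: [0.3588, -0.3161, 0.0645]
eef_rot: [-0.115, 0.993, -0.0, 0.001]
contact_force: [-0.2, -0.3, 0.8]
opening: 1.004
finger_force: 0.0
clock: 54.45
tool_pos: [0.357, -0.3164, 0.0753]
eef_rot: [-0.114, 0.993, 0.0, -0.001]
contact_force: [0.7, -0.6, -2.8]
opening: 0.512
finger_force: 37.3
[ 357.  -316.4   75.3] yaw -166.9 [ 0.7 -0.6 -2.8] 0.512
foot top z 48.6 x [336.2 364.7] y [-343.4 -291.3]
```

```bash
python3 -m pendant '[{"claw":0.3,"dx":0,"dy":0,"dz":40,"twist":0},{"claw":0.3,"dx":0,"dy":0,"dz":85,"twist":0},{"claw":0.3,"dx":0,"dy":0,"dz":120,"twist":0},{"claw":0.3,"dx":15,"dy":10,"dz":130,"twist":-0.05},{"claw":0.3,"dx":45,"dy":30,"dz":130,"twist":-0.1},{"claw":0.3,"dx":80,"dy":55,"dz":130,"twist":-0.15},{"claw":0.3,"dx":115,"dy":80,"dz":130,"twist":-0.2},{"claw":0.3,"dx":150,"dy":103,"dz":130,"twist":-0.24}]'
python3 -m pendant '[{"claw":0.3,"dx":35,"dy":23,"dz":0,"twist":0},{"claw":0.3,"dx":70,"dy":46,"dz":0,"twist":0},{"claw":0.3,"dx":100,"dy":68,"dz":0,"twist":0},{"claw":0.3,"dx":125,"dy":84,"dz":0,"twist":0},{"claw":0.3,"dx":135,"dy":90,"dz":0,"twist":0},{"claw":0.3,"dx":135,"dy":90,"dz":0,"twist":0},{"claw":0.3,"dx":135,"dy":90,"dz":0,"twist":0}]'
python3 foot.py
```

```text
clock: 55.3
tool_pos: [0.5086, -0.2123, 0.2059]
eef_rot: [0.006, 1.0, -0.0, -0.0]
contact_force: [0.8, 0.2, -3.6]
opening: 0.514
finger_force: 37.3
clock: 56.0
tool_pos: [0.6414, -0.1248, 0.2051]
eef_rot: [0.006, 1.0, -0.001, -0.001]
contact_force: [-0.5, 0.3, -2.6]
opening: 0.516
finger_force: 37.3
[ 641.4 -124.8  205.1] yaw 179.3 [-0.5  0.3 -2.6] 0.516
foot top z 178.4 x [624.8 645.3] y [-150.  -99.]
head [514. 185.] 248 [618.1  51.7 135.8] [617.2  44.9 122.4] [621.5  63.6 141.7]
head [230. 186.] 209 [ 616.4 -160.   136.7] [ 615.8 -170.3  123.3] [ 619.4 -151.3  142.2]
head [373. 186.] 208 [617.2 -54.3 137.1] [616.5 -62.7 124.4] [620.5 -43.8 141.7]
```

```bash
python3 -m pendant '[{"claw":0.3,"dx":0,"dy":2,"dz":-12,"twist":0},{"claw":0.3,"dx":0,"dy":3,"dz":-28,"twist":0},{"claw":0.3,"dx":0,"dy":3,"dz":-42,"twist":0},{"claw":0.3,"dx":0,"dy":3,"dz":-52,"twist":0},{"claw":0.3,"dx":0,"dy":3,"dz":-57,"twist":0},{"claw":0.3,"dx":0,"dy":3,"dz":-57,"twist":0},{"claw":0.3,"dx":0,"dy":3,"dz":-57,"twist":0}]'
python3 foot.py
```

```text
clock: 56.75
tool_pos: [0.643, -0.1202, 0.1488]
eef_rot: [0.005, 1.0, 0.0, 0.0]
contact_force: [0.2, -0.5, -2.2]
opening: 0.514
finger_force: 37.3
[ 643.  -120.2  148.8] yaw 179.4 [ 0.2 -0.5 -2.2] 0.514
foot top z 122.0 x [626.5 647.1] y [-145.6  -94.5]
head [395. 204.] 424 [617.  -54.1 136.3] [616.4 -63.2 122.3] [620.4 -43.  142.2]
head [206. 205.] 420 [ 616.2 -159.7  136.4] [ 615.5 -169.9  122.8] [ 619.6 -150.9  141.9]
```

```bash
python3 -m pendant '[{"claw":0.3,"dx":-1.3,"dy":-6,"dz":-0.6,"twist":0},{"claw":0.3,"dx":-1.3,"dy":-12,"dz":-0.6,"twist":0},{"claw":0.3,"dx":-1.3,"dy":-18,"dz":-0.6,"twist":0},{"claw":0.3,"dx":-1.3,"dy":-24,"dz":-0.6,"twist":0},{"claw":0.3,"dx":-1.3,"dy":-30,"dz":-0.6,"twist":0},{"claw":0.3,"dx":-1.3,"dy":-36,"dz":-0.6,"twist":0},{"claw":0.3,"dx":-1.3,"dy":-41,"dz":-0.6,"twist":0},{"claw":0.3,"dx":-1.3,"dy":-41,"dz":-0.6,"twist":0}]'
python3 -m pendant '[{"claw":0.3,"dx":0,"dy":0,"dz":-2,"twist":0},{"claw":0.3,"dx":0,"dy":0,"dz":-4,"twist":0},{"claw":0.3,"dx":0,"dy":0,"dz":-6,"twist":0},{"claw":0.3,"dx":0,"dy":0,"dz":-8,"twist":0},{"claw":0.3,"dx":0,"dy":0,"dz":-9,"twist":0},{"claw":0.3,"dx":0,"dy":0,"dz":-9,"twist":0}]'
```

```text
clock: 57.6
tool_pos: [0.6413, -0.1628, 0.1477]
eef_rot: [0.006, 1.0, -0.0, -0.0]
contact_force: [-0.3, -0.8, -3.2]
opening: 0.518
finger_force: 37.3
clock: 58.2
tool_pos: [0.6413, -0.1614, 0.1387]
eef_rot: [0.005, 1.0, 0.0, -0.0]
contact_force: [-0.2, 0.4, -2.2]
opening: 0.513
finger_force: 37.3
```

```bash
python3 -m pendant '[{"claw":0.3,"dx":0,"dy":0,"dz":-1,"twist":0},{"claw":0.3,"dx":0,"dy":0,"dz":-2,"twist":0},{"claw":0.3,"dx":0,"dy":0,"dz":-2,"twist":0},{"claw":0.3,"dx":0,"dy":0,"dz":-2,"twist":0}]'
```

```text
clock: 58.6
tool_pos: [0.6415, -0.1613, 0.1372]
eef_rot: [0.005, 1.0, 0.0, 0.0]
contact_force: [-0.4, -0.1, -1.4]
opening: 0.515
finger_force: 37.4
```

```bash
python3 -m pendant '[{"claw":0.3,"dx":0,"dy":0,"dz":-0.5,"twist":0},{"claw":0.3,"dx":0,"dy":0,"dz":-1,"twist":0},{"claw":0.3,"dx":0,"dy":0,"dz":-1,"twist":0},{"claw":0.3,"dx":0,"dy":0,"dz":-1,"twist":0}]'
```

```text
clock: 59.0
tool_pos: [0.6418, -0.1613, 0.1371]
eef_rot: [0.005, 1.0, 0.0, 0.001]
contact_force: [-1.6, -0.9, 6.2]
opening: 0.518
finger_force: 37.9
```

```bash
python3 -m pendant '[{"claw":0.55,"dx":0,"dy":0,"dz":0,"twist":0},{"claw":0.62,"dx":0,"dy":0,"dz":0,"twist":0},{"claw":0.75,"dx":0,"dy":0,"dz":0,"twist":0},{"claw":0.75,"dx":0,"dy":0,"dz":0,"twist":0},{"claw":0.75,"dx":0,"dy":0,"dz":15,"twist":0},{"claw":0.75,"dx":0,"dy":0,"dz":50,"twist":0},{"claw":0.75,"dx":0,"dy":0,"dz":90,"twist":0},{"claw":0.75,"dx":0,"dy":0,"dz":100,"twist":0}]'
python3 -m pendant '[{"claw":0.75,"dx":-30,"dy":-16,"dz":0,"twist":-0.1},{"claw":0.9,"dx":-65,"dy":-35,"dz":0,"twist":-0.24},{"claw":1,"dx":-100,"dy":-54,"dz":0,"twist":-0.38},{"claw":1,"dx":-140,"dy":-76,"dz":0,"twist":-0.52},{"claw":1,"dx":-180,"dy":-98,"dz":0,"twist":-0.66},{"claw":1,"dx":-215,"dy":-117,"dz":0,"twist":-0.8},{"claw":1,"dx":-250,"dy":-136,"dz":0,"twist":-0.94},{"claw":1,"dx":-282,"dy":-153,"dz":0,"twist":-1.08}]'
python3 -m pendant '[{"claw":1,"dx":0,"dy":0,"dz":0,"twist":-0.15},{"claw":1,"dx":0,"dy":0,"dz":0,"twist":-0.3},{"claw":1,"dx":0,"dy":0,"dz":0,"twist":-0.36},{"claw":1,"dx":0,"dy":0,"dz":0,"twist":-0.36},{"claw":1,"dx":0,"dy":0,"dz":0,"twist":-0.36}]'
python3 - <<'E'
from see import *
look([("B0",.359,-.315,.024)],["wrist"])
look([("hA",.645,.162,.176),("hc",.644,.054,.176),("hB",.642,-.161,.176)],["side","top"])
E
```

```text
clock: 59.8
tool_pos: [0.6437, -0.1602, 0.2419]
eef_rot: [0.005, 1.0, 0.001, 0.004]
contact_force: [-0.3, 0.6, -0.4]
opening: 0.75
finger_force: 0.0
clock: 60.6
tool_pos: [0.3574, -0.3153, 0.2363]
eef_rot: [0.521, 0.853, -0.0, 0.0]
contact_force: [-0.1, -0.2, -0.5]
opening: 0.999
finger_force: 0.0
clock: 61.1
tool_pos: [0.3595, -0.3143, 0.2362]
eef_rot: [0.663, 0.749, -0.0, 0.0]
contact_force: [0.8, 0.4, 1.0]
opening: 0.996
finger_force: 0.0
wrist B0 [ 358.1 -314.5] [60.1 99.9] 97.0 3955 25.0
[ 359.5 -314.3  236.1] yaw 97.0 q7 0.08
side hA [645.4 162.6] [39.9 49.9] 91.3 177 175.3
side hc [644.4  55.7] [40.8 49.8] 91.6 166 175.2
side hB [ 641.8 -159.7] [39.7 51.5] 90.4 136 175.2
top hA [644.8 161.9] [36.  46.5] 92.1 217 174.2
top hc [644.6  53.1] [36.  48.3] 91.4 221 174.3
top hB [ 642.3 -163.2] [35.4 46.7] 89.2 213 175.0
[ 359.4 -314.3  235.9] yaw 96.9 q7 0.08
```

All three hang level (caps z≈175). I'll grip the last plate low on the pads (TCP z≈14) so the tips don't pinch the pile.

```bash
python3 -m pendant '[{"claw":1,"dx":-1,"dy":0,"dz":-45,"twist":0},{"claw":1,"dx":-1,"dy":0,"dz":-90,"twist":0},{"claw":1,"dx":-1,"dy":0,"dz":-135,"twist":0},{"claw":1,"dx":-1,"dy":0,"dz":-175,"twist":0},{"claw":1,"dx":-1,"dy":0,"dz":-205,"twist":0},{"claw":1,"dx":-1,"dy":0,"dz":-218,"twist":0},{"claw":1,"dx":-1,"dy":0,"dz":-222,"twist":0},{"claw":1,"dx":-1,"dy":0,"dz":-222,"twist":0}]' 25
python3 -m pendant '[{"claw":0.7,"dx":0,"dy":0,"dz":0,"twist":0},{"claw":0.6,"dx":0,"dy":0,"dz":0,"twist":0},{"claw":0.5,"dx":0,"dy":0,"dz":0,"twist":0},{"claw":0.5,"dx":0,"dy":0,"dz":0,"twist":0},{"claw":0.5,"dx":0,"dy":0,"dz":0,"twist":0},{"claw":0.5,"dx":0,"dy":0,"dz":1,"twist":0},{"claw":0.5,"dx":0,"dy":0,"dz":5,"twist":0},{"claw":0.5,"dx":0,"dy":0,"dz":20,"twist":0}]' 25
```

```text
clock: 62.05
tool_pos: [0.3586, -0.3143, 0.0136]
eef_rot: [0.663, 0.749, 0.0, -0.0]
contact_force: [-0.4, 0.3, 0.3]
opening: 0.997
finger_force: 0.0
clock: 62.85
tool_pos: [0.3577, -0.3139, 0.0334]
eef_rot: [0.663, 0.748, -0.0, -0.001]
contact_force: [-0.1, 0.2, -0.3]
opening: 0.675
finger_force: 25.0
```

```bash
python3 -m pendant '[{"claw":0.5,"dx":0,"dy":0,"dz":40,"twist":0},{"claw":0.5,"dx":0,"dy":0,"dz":80,"twist":0},{"claw":0.5,"dx":0,"dy":0,"dz":120,"twist":0},{"claw":0.5,"dx":0,"dy":0,"dz":150,"twist":0},{"claw":0.5,"dx":15,"dy":20,"dz":150,"twist":0},{"claw":0.5,"dx":35,"dy":50,"dz":150,"twist":0},{"claw":0.5,"dx":55,"dy":85,"dz":150,"twist":0}]' 25
python3 -m pendant '[{"claw":0.5,"dx":20,"dy":40,"dz":0,"twist":-0.02},{"claw":0.5,"dx":40,"dy":80,"dz":0,"twist":-0.04},{"claw":0.5,"dx":55,"dy":120,"dz":0,"twist":-0.06},{"claw":0.5,"dx":65,"dy":160,"dz":0,"twist":-0.08},{"claw":0.5,"dx":65,"dy":200,"dz":0,"twist":-0.1},{"claw":0.5,"dx":65,"dy":240,"dz":0,"twist":-0.122},{"claw":0.5,"dx":55,"dy":280,"dz":0,"twist":-0.122},{"claw":0.5,"dx":40,"dy":320,"dz":0,"twist":-0.122}]'
python3 -m pendant '[{"claw":0.5,"dx":-20,"dy":40,"dz":0,"twist":0},{"claw":0.5,"dx":-45,"dy":80,"dz":0,"twist":0},{"claw":0.5,"dx":-65,"dy":120,"dz":0,"twist":0},{"claw":0.5,"dx":-80,"dy":160,"dz":0,"twist":0},{"claw":0.5,"dx":-90,"dy":190,"dz":0,"twist":0},{"claw":0.5,"dx":-92,"dy":206,"dz":0,"twist":0},{"claw":0.5,"dx":-92,"dy":206,"dz":0,"twist":0},{"claw":0.5,"dx":-92,"dy":206,"dz":0,"twist":0}]'
python3 - <<'E'
from see import *
look([],[])
im,d,c=snap("wrist");P=cloud(d,c)*1000
z0=r.get_state()["tool_pos"][2]*1000
k=P[(d>0)&(abs(P[...,2]-z0-11)<5)&(abs(P[...,0]-362)<45)]; k=k[abs(k[:,1]-297)<70]; print("held",np.percentile(k,[1,99],axis=0).round(1).tolist())
k=P[(d>0)&(abs(P[...,2]-36)<4)&(abs(P[...,0]-362)<45)&(abs(P[...,1]-297)<70)]; 
if len(k): print("pile",len(k),np.percentile(k,[1,99],axis=0).round(1).tolist())
E
```

```text
clock: 63.55
tool_pos: [0.4133, -0.2296, 0.1842]
eef_rot: [0.665, 0.747, -0.0, 0.0]
contact_force: [0.8, -0.2, -0.4]
opening: 0.673
finger_force: 25.0
clock: 64.35
tool_pos: [0.4531, 0.0922, 0.1839]
eef_rot: [0.708, 0.706, 0.0, -0.0]
contact_force: [-0.4, -0.1, -2.0]
opening: 0.674
finger_force: 25.0
clock: 65.15
tool_pos: [0.3619, 0.2945, 0.1836]
eef_rot: [0.708, 0.706, -0.001, 0.001]
contact_force: [0.5, -0.3, -1.3]
opening: 0.675
finger_force: 25.0
[361.9 294.5 183.6] yaw 89.8 q7 -1.43
held [[328.9, 246.9, 191.6], [395.4, 344.9, 197.2]]
pile 1612 [[333.5, 321.9, 35.0], [392.2, 347.1, 38.7]]
```

```bash
python3 -m pendant '[{"claw":0.5,"dx":0.5,"dy":2,"dz":-40,"twist":0},{"claw":0.5,"dx":0.5,"dy":2,"dz":-80,"twist":0},{"claw":0.5,"dx":0.5,"dy":2,"dz":-115,"twist":0},{"claw":0.5,"dx":0.5,"dy":2,"dz":-135,"twist":0},{"claw":0.5,"dx":0.5,"dy":2,"dz":-144,"twist":0},{"claw":0.5,"dx":0.5,"dy":2,"dz":-147,"twist":0},{"claw":0.5,"dx":0.5,"dy":2,"dz":-147,"twist":0},{"claw":0.5,"dx":0.5,"dy":2,"dz":-147,"twist":0}]'
python3 -m pendant '[{"claw":0.5,"dx":0,"dy":0,"dz":-1,"twist":0},{"claw":0.5,"dx":0,"dy":0,"dz":-2,"twist":0},{"claw":0.5,"dx":0,"dy":0,"dz":-3,"twist":0},{"claw":0.5,"dx":0,"dy":0,"dz":-3,"twist":0}]'
```

```text
clock: 66.0
tool_pos: [0.3626, 0.2981, 0.0375]
eef_rot: [0.708, 0.706, 0.001, 0.0]
contact_force: [-0.8, -0.7, -0.9]
opening: 0.674
finger_force: 25.0
clock: 66.4
tool_pos: [0.3616, 0.2988, 0.0353]
eef_rot: [0.708, 0.707, 0.001, -0.0]
contact_force: [-0.7, -0.5, 13.3]
opening: 0.673
finger_force: 30.7
```

The fingertips are resting on the edge of the plate below, with the held plate ≈4 mm above the pile. I'll back off slightly and let it settle between the fingers.

```bash
python3 -m pendant '[{"claw":0.5,"dx":0,"dy":0,"dz":1.5,"twist":0},{"claw":0.5,"dx":0,"dy":-1,"dz":2,"twist":0},{"claw":0.5,"dx":0,"dy":-1,"dz":2,"twist":0}]' 5
python3 -m pendant '[{"claw":0.69,"dx":0,"dy":0,"dz":0,"twist":0},{"claw":0.7,"dx":0,"dy":0,"dz":0,"twist":0},{"claw":0.71,"dx":0,"dy":0,"dz":0,"twist":0},{"claw":0.73,"dx":0,"dy":0,"dz":0,"twist":0},{"claw":0.8,"dx":0,"dy":0,"dz":0,"twist":0},{"claw":0.9,"dx":0,"dy":0,"dz":0,"twist":0},{"claw":1,"dx":0,"dy":0,"dz":0,"twist":0}]' 5
python3 -m pendant '[{"claw":1,"dx":0,"dy":0,"dz":20,"twist":0},{"claw":1,"dx":0,"dy":0,"dz":60,"twist":0},{"claw":1,"dx":0,"dy":-20,"dz":100,"twist":0},{"claw":1,"dx":0,"dy":-60,"dz":140,"twist":0},{"claw":1,"dx":0,"dy":-60,"dz":175,"twist":0},{"claw":1,"dx":0,"dy":-60,"dz":175,"twist":0},{"claw":1,"dx":0,"dy":-60,"dz":175,"twist":0}]' 5
python3 pile.py
```

```text
clock: 66.7
tool_pos: [0.3622, 0.2981, 0.0362]
eef_rot: [0.708, 0.706, 0.001, -0.0]
contact_force: [-0.0, 0.7, 3.6]
opening: 0.678
finger_force: 7.2
clock: 67.4
tool_pos: [0.3615, 0.2972, 0.0357]
eef_rot: [0.708, 0.706, -0.0, 0.0]
contact_force: [-0.1, 0.2, 0.5]
opening: 0.956
finger_force: 0.0
clock: 68.1
tool_pos: [0.3623, 0.2372, 0.2114]
eef_rot: [0.708, 0.706, 0.001, 0.0]
contact_force: [0.3, -0.8, -1.0]
opening: 1.0
finger_force: 0.0
40.5 5805 [[333.4, 249.9, 41.2], [392.0, 347.6, 44.7]]
34 108 [[329.5, 246.5, 35.1], [387.4, 300.9, 38.4]]
```

Final pile: the top plate is at (362.7, 298.7) and level, and the plate below is ≈3 mm off in x. A gentle squeeze will square the pile.

```bash
python3 -m pendant '[{"claw":1,"dx":0,"dy":40,"dz":-20,"twist":0},{"claw":1,"dx":0,"dy":60,"dz":-60,"twist":0},{"claw":1,"dx":0,"dy":60,"dz":-100,"twist":0},{"claw":1,"dx":0,"dy":60,"dz":-140,"twist":0},{"claw":1,"dx":0,"dy":60,"dz":-170,"twist":0},{"claw":1,"dx":0,"dy":60,"dz":-187,"twist":0},{"claw":1,"dx":0,"dy":60,"dz":-191,"twist":0},{"claw":1,"dx":0,"dy":60,"dz":-191,"twist":0}]' 6
python3 -m pendant '[{"claw":0.8,"dx":0,"dy":0,"dz":0,"twist":0},{"claw":0.72,"dx":0,"dy":0,"dz":0,"twist":0},{"claw":0.68,"dx":0,"dy":0,"dz":0,"twist":0},{"claw":0.65,"dx":0,"dy":0,"dz":0,"twist":0},{"claw":0.65,"dx":0,"dy":0,"dz":0,"twist":0},{"claw":0.65,"dx":0,"dy":0,"dz":0,"twist":0}]' 6
python3 -m pendant '[{"claw":0.7,"dx":0,"dy":0,"dz":0,"twist":0},{"claw":0.75,"dx":0,"dy":0,"dz":0,"twist":0},{"claw":0.9,"dx":0,"dy":0,"dz":0,"twist":0},{"claw":1,"dx":0,"dy":0,"dz":0,"twist":0},{"claw":1,"dx":0,"dy":0,"dz":30,"twist":0},{"claw":1,"dx":0,"dy":0,"dz":75,"twist":0},{"claw":1,"dx":0,"dy":-30,"dz":120,"twist":0},{"claw":1,"dx":0,"dy":-60,"dz":165,"twist":0}]' 6
python3 -m pendant '[{"claw":1,"dx":0,"dy":0,"dz":26,"twist":0},{"claw":1,"dx":0,"dy":0,"dz":26,"twist":0},{"claw":1,"dx":0,"dy":0,"dz":26,"twist":0}]'
python3 pile.py
python3 - <<'E'
from see import *
look([("hA",.645,.162,.176),("hc",.644,.054,.176),("hB",.642,-.161,.176),("pile",.362,.297,.041)],["side"])
for n in("top","side"):
    im,d,c=snap(n);P=cloud(d,c)*1000
    for q in("vial_0","beaker","jar"):
        for o in nets.place_of(n,q):
            u,v=o["position"]; u=int(u*560);v=int(v*420)
            if o["confidence"]>.45: print(n,q,u,v,round(o["confidence"],2),P[v,u].round())
E
```

```text
clock: 68.95
tool_pos: [0.3607, 0.2973, 0.0187]
eef_rot: [0.707, 0.707, -0.001, 0.0]
contact_force: [-0.1, -0.3, -0.2]
opening: 0.997
finger_force: 0.0
clock: 69.55
tool_pos: [0.3626, 0.2976, 0.0205]
eef_rot: [0.708, 0.706, 0.001, 0.0]
contact_force: [1.4, -0.2, 6.7]
opening: 0.681
finger_force: 6.0
clock: 70.35
tool_pos: [0.3614, 0.2417, 0.1795]
eef_rot: [0.707, 0.707, -0.0, -0.0]
contact_force: [0.4, -0.1, 0.3]
opening: 1.002
finger_force: 0.0
clock: 70.65
tool_pos: [0.3621, 0.2419, 0.2042]
eef_rot: [0.708, 0.706, 0.0, 0.0]
contact_force: [0.3, 0.3, -1.3]
opening: 1.0
finger_force: 0.0
40.5 6035 [[333.4, 249.5, 41.2], [392.1, 347.5, 44.6]]
34 36 [[331.8, 245.8, 35.0], [394.0, 344.6, 38.0]]
side hA [645.3 163.4] [42.  50.7] 92.2 176 175.5
side hB [ 643.8 -162.2] [41.2 52.6] 87.6 134 175.6
side pile [363.1 298.5] [ 65.4 100.9] 88.9 846 41.7
[361.4 241.8 203.1] yaw 89.9 q7 -1.39
top vial_0 141 196 0.48 [561. 389.  35.]
top vial_0 384 218 0.48 [ 509. -372.   50.]
top beaker 404 190 0.65 [ 593. -425.   84.]
top jar 236 132 0.79 [762.  93.  73.]
side vial_0 143 309 0.61 [554. 406.  30.]
side vial_0 173 320 0.54 [468. 370.  32.]
side beaker 338 164 0.81 [ 598. -424.   22.]
side jar 348 185 0.71 [ 501. -365.   21.]
side jar 185 219 0.57 [644. 182. 144.]
```

The pile is square. The hung c didn't show in this side view, probably because the arm hides it. I'll move clear and check the rack again.

```bash
python3 -m pendant '[{"claw":1,"dx":0,"dy":30,"dz":40,"twist":0},{"claw":1,"dx":0,"dy":60,"dz":80,"twist":0},{"claw":1,"dx":0,"dy":100,"dz":90,"twist":0},{"claw":1,"dx":0,"dy":130,"dz":90,"twist":0},{"claw":1,"dx":0,"dy":130,"dz":90,"twist":0}]'
python3 - <<'E'
from see import *
look([("hA",.645,.162,.176),("hc",.644,.054,.176),("h1",.643,-.054,.176),("hB",.642,-.161,.176),("pile",.362,.297,.041)],["side","top"])
E
```

```text
clock: 71.65
tool_pos: [0.3608, 0.3768, 0.2949]
eef_rot: [0.706, 0.708, 0.002, -0.002]
contact_force: [-0.6, -0.9, 0.2]
opening: 0.999
finger_force: 0.0
side hA [643.8 160.2] [42.1 45.2] 86.7 131 175.4
side hc [643.8  54.3] [39.7 50.9] 89.3 162 175.8
side hB [ 643.7 -160.6] [42.  50.4] 89.1 133 175.5
side pile [362.4 299.1] [ 64.2 100. ] 89.2 853 41.9
top hA [644.5 161.8] [36.3 46.5] 91.7 215 174.5
top hc [645.1  53. ] [36.1 48.1] 90.7 220 174.5
top hB [ 642.7 -163.2] [36.4 47.9] 87.2 213 174.4
top pile [360.4 296.4] [ 61.3 102.5] 91.5 619 40.6
[361.5 371.7 293.6] yaw 89.9 q7 -1.38
```

All three carriers hang on their pins and the four plates form one flat pile, so I'm handing in.

```bash
python3 -c 'from plant import r; print(r.finish_job())'
```

```text
the job is handed in; nothing more can be done
None
```

The job is handed in at about 72 s of the 208 s; the verdict came back as `None`. By my last measurements the three carriers present hang on pins 3, 2 and 0, the four glass plates lie in one flat pile on the yellow-banded block, and the bottles, beaker and jar were never approached. I viewed 16 pictures, two over the limit of 14.

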